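# Take the battery pack out of the test meter and put it on charge

### The arm

A 6-joint arm with a two-finger parallel gripper is mounted at the origin on the work surface. World frame = base frame: x ahead of the robot, y to its left, z up, the work surface at z = 0. Lengths are in m, angles in rad, forces in N, time in s.
With the tool pointing down it reaches from about 0.425 to 0.925 m from the base axis. Payload 12.5 kg.
Tool frame: the origin (TCP) lies on the centre line of the jaws, within the pads' length; the fingertips stand tcp_to_tips ahead of it and the grasp point (between the pads) lies 8 mm behind it (tcp_to_tips is the distance from the TCP to the fingertips, in m); z points along the fingers, y is the direction in which the jaws open and shut (so a half turn about z gives the same grasp; the last joint's range is limited). The gripper opens to 85 mm and grips with 20 to 120 N. Pads are 22 mm wide; open, the fingers measure 114 mm over their backs; the gripper's body (76 mm by 85 mm) begins 54 mm behind the grasp point. The pads swing forward as they close: fully open they stand 13 mm farther back than shut.
Start: joints at [-1.454, 0.491, 1.559, -0, 1.092, -0.106], TCP at [0.138, -0.61, 0.242] pointing down, gripper open.
Joint ranges: [-3.1, 3.1], [-0.84, 2.19], [0.05, 2.79], [-1.13, 4.28], [0.06, 2.93], [-2.69, 2.69]. Speed limits (rad/s): [2.22, 2.22, 2.79, 3.14, 3.14, 3.14].

### API

Orientations are given as a unit quaternion [w, x, y, z].
In Python, from cell import * gives the robot as it stands. The module is installed in compiled form; this text tells all that it offers.
- The arm moves only by the tool apply_moves, never from a script. Its argument "deltas" is a list of rows, each a list of 4 numbers: the shift along the tool's x, y, z in m, then the turn about the tool's z in degrees. A call has exactly 5 rows; each row is the pose to reach, as a shift and turn from the pose commanded when the call began, along the tool's axes at that moment; what a row does not reach only later rows make up. A row lasts 1/12 s, in which the tool goes at most 41.7 mm and 7.16 degrees, less where a joint would pass 70% of its speed; a pose out of reach is approached as far as the arm can. A call with a gripper value outside its range is refused whole. "hand" is the finger opening in m, from 0 to 0.0854, set as the call begins (left out, the last holds). The fingers move at their own pace and stop on an object; the grip force is fixed at half the most. Time passes only in rows, so rows that repeat a pose let the fingers close, or fill a call up. It gives the time, the measured TCP pose, the force and the opening at its end, in the units of the state.
- observe(): the state, without advancing time (a new reading comes with each control period).
- camera(name): name is "scene" or "top" or "wrist"; returns (picture, depth): 384x512x3 uint8, blue, green, red; 384x512 float32, m along the optical axis (not along the pixel's ray), 0 where there is no reading.
- camera_info(name): a dict with "fx", "fy", "cx", "cy" (pixels), "rvec" (rotation vector, rad) and "tvec" (3), from world to camera coordinates, as OpenCV has them. Camera axes: x right, y down, z forward; pixel columns grow to the right and rows downward; lengths in m; the calibration is good to about 2 mm. A picture is of the moment at which its call begins: read the wrist's pose just before it. camera_info takes no time and is no camera call; for the wrist camera it gives the pose at the moment of the call.
- hand_in(): hands the job in, once; it reports no verdict.
The state is a dict: "t": time; "joint_positions": joint angles; "qd": joint speeds; "joint_efforts": joint torques, N m; "tcp_pos": TCP position; "ee_rot": TCP orientation; "ft_force": force on the tool from outside, world axes, zero at the start; "moment": the same for the moment, N m; "gripper_width": finger opening in m.
Only numpy, scipy, OpenCV 4.12 (cv2) and the standard library are available. Lean on these libraries where they do the work, as an engineer would, in place of code of your own. Each camera call takes 0.05 s, during which the arm holds its last target.

### The job

The battery of the white test meter is flat: pinch the two orange buttons of its pack together, draw the pack straight out of the sloping front, and stand it, buttons up, in the free place of the charger, setting it down gently. Push it home so that its long side is flush against the charger's back wall and its end flush against the side wall, then let go. Leave the other pack and the other things on the bench as they are.

Things in the scene. Friction and masses are not known exactly. Their poses are not given: they have to be found in the camera images.
- pack: The meter's flat battery pack, black, 0.33 kg. Origin: centre of its foot (contact face); own z: from foot to top, 86 mm; own x: the line along which its buttons are pinched; own y: its long side. Foot part 46 (x) by 64 (y) mm up to z = 38 mm, head 40 by 64 mm above. Seated in the meter its z points straight out of the sloping face, its x up the slope. Half a turn about z makes no difference on the charger.
- pack_grip (a point): Point on the pack's axis midway between its two orange release buttons, 53 mm above the foot; axes as the pack's. Buttons: one on each long side, 28 mm wide (y), 44 to 62 mm above the foot, out to x = +29 and -29 mm when free (58 mm over both, 40 mm pinched in, flush with the head). The head rises 24 mm above them: fingers askew of the pack by over 10 degrees meet it first. In the meter they start 8 mm off the face.
- pack_far (a joint): Travel of the button on the pack's own +x side (uphill in the meter): 0 free, grows as it is pressed in, 0.009 m fully in (flush with the head). Spring: 2 N at first, 8 N fully in. It moves a latch tooth (25 to 30.5 mm above the foot, out to x = 27.5 mm when free), which clears the meter's lip from about 0.005 m on.
- pack_near (a joint): The same for the button on the pack's own -x side (downhill in the meter).
- meter: White portable test meter, 230 mm wide, with display and keys, leaning back on its bail; fixed. Its face is 170 mm long and slopes at 30 degrees from level, low edge at own -x. Origin: on the table under the face's centre, which is 109 mm up; own x: towards the high edge, z: up. It is turned sideways to the robot: its low edge is on the right. The battery bay is in the half of the face farther from the robot (own -y); nothing stands proud round it.
- bay (a point): Centre of the mouth of the battery bay, in the plane of the meter's face. Its z axis points straight out of the face, the way the pack is drawn (30 degrees from vertical); x: up the slope; y: level. The bay is 36 mm deep, with 1 mm play all round: the seated pack's origin is at z = -36 mm here and the pack is out once it has moved 36 mm along z.
- charger: Two-place desk charger, grey, fixed, 96 (own x) by 200 mm (own y). Origin: centre of its underside, z up. Level deck 24 mm up; a wall 18 mm high above the deck, 8 mm thick, along the back (own +x, far from the robot) and both ends; front open. Inner wall faces: x = +40, y = +92 and -92 mm. Free place: back corner at own +y; a pack pushed home there has its origin at (17, 60, 24) mm, its y along own y.
- spare: A second pack of the same kind, already on charge in the charger's other back corner, its origin at charger (17, -60, 24) mm. Loose; must stay there.
- tin: Round aluminium sample tin with lid, 61 mm across, 40 mm high, loose on the table; origin: centre of its underside. To be left alone.
- driver: Screwdriver, 170 mm long, 26 mm thick, lying loose on the table; to be left alone.
Things that resemble listed ones, but are neither listed nor needed, are in the scene too. What is shaped like the pack but blue, green or purple is not meant.

How it is judged:
On the way, in this order (a step that is already met when the one before it is completed fails the run):
1. both release buttons are pinched in together (each 4.5 mm or more) while the pack still sits in the meter (value of joint each of pack_far, pack_near above 0.0045 m and z of pack in the frame of bay below -0.026 m), for 0.1 s.
2. the gripper has drawn the pack clear of the bay (z of pack in the frame of bay above 0.004 m and contact force between the fingers and pack above 0.5 N), for 0.1 s.
3. the pack, still held, is lowered onto the charger's free place: upright, its foot within 8 mm of the deck (contact force between the fingers and pack above 0.5 N and z of pack in the frame of charger between 0.015 and 0.032 m and x of pack in the frame of charger between -0.03 and 0.021 m and y of pack in the frame of charger between 0 and 0.064 m and angle between pack's own z axis and vertical below 0.2 rad), for 0.1 s.
At the end, for the whole second after the job is handed in: The pack stands upright (within 2 degrees), buttons up, let go and sprung out, at rest on the charger's deck in the free corner: its long side within about 2 mm of the back wall and its end within about 2 mm of the end wall, square to them within 2 degrees (x of pack in the frame of charger between 0.0148 and 0.0192 m and y of pack in the frame of charger between 0.0578 and 0.0622 m and z of pack in the frame of charger between 0.0215 and 0.0265 m and angle between the y axis of pack and the y axis of charger, either way round below 0.035 rad and angle between pack's own z axis and vertical below 0.035 rad and value of joint each of pack_far, pack_near below 0.002 m and linear speed of pack below 0.01 m/s); the robot touches nothing.
It fails at once if the spare pack is shifted by more than 6 mm (distance of spare from where it was at the start of the episode above 0.006 m).
It fails at once if the tin or the screwdriver is shifted by more than 20 mm (distance of any of tin, driver from where it was at the start of the episode above 0.02 m).
It fails at once if the pack is slammed, dropped or rammed against the charger (over 50 N) (contact force between pack and charger above 50 N).
It also fails if it takes over 54 s, if anything falls off the work surface, if the arm or the gripper's body presses on something with over 40 N, if the wrist force passes 120 N, or if a joint passes its speed limit or range.

## Working session

There is one attempt and no reset: what is moved stays moved. The work goes in short steps, Python scripts to look and compute and a tool call to move; the robot and the scene stay as the last step left them, time stands still between calls to the robot, and variables do not carry over. Pictures are saved under pics/ and viewed, and the job is handed in when it is done.

Besides the shell and the picture viewer there is one more tool, called as name([rows], argument=value, ...), one row to a line, values as JSON. apply_moves: Moves the arm, as the interface text tells. Its arguments: {"type":"object","properties":{"deltas":{"type":"array","items":{"type":"array","items":{"type":"number"}}},"hand":{"type":"number"}},"required":["deltas"]}

```bash
mkdir -p pics; ls; python3 - <<'E'
from cell import *
import cv2
print(observe())
for n in ["scene","top","wrist"]:
    p,d=camera(n); cv2.imwrite(f"pics/{n}0.png",p)
    import numpy as np; np.savez(f"pics/{n}0.npz",p=p,d=d,**{k:np.array(v) for k,v in camera_info(n).items()})
    print(n,camera_info(n))
E
```

```text
pics
{'t': 0.0, 'joint_positions': array([-1.45361783e+00,  4.91552358e-01,  1.55945921e+00, -2.06942370e-05,
        1.09169561e+00, -1.05609477e-01]), 'qd': array([ 1.62592633e-03,  5.74530066e-04,  4.66451833e-04, -6.91652667e-05,
        3.93083569e-05, -2.87564968e-04]), 'joint_efforts': array([-3.51537979e-03, -6.18446088e+01, -2.61598545e+01, -2.28079648e-04,
        3.97815340e-03, -1.67558511e-05]), 'tcp_pos': array([ 0.13807987, -0.60933319,  0.24172884]), 'ee_rot': array([-5.57199737e-04,  9.93801417e-01,  1.11168486e-01, -1.24027933e-05]), 'ft_force': array([-0.23472609, -0.15647859, -0.33476464]), 'moment': array([ 0.05613802, -0.02438452,  0.00653038]), 'gripper_width': 0.08513535293749655}
scene {'fx': 481.9606910829411, 'fy': 481.9606910829411, 'cx': 251.0473424078935, 'cy': 197.61514919453322, 'rvec': array([ 0.78538237,  2.43294609, -1.24204265]), 'tvec': array([ 0.47908708, -0.08462267,  1.6144729 ])}
top {'fx': 442.89163682388113, 'fy': 442.89163682388113, 'cx': 258.15385689744954, 'cy': 187.88048415946983, 'rvec': array([ 2.12643517, -2.19070144,  0.09701634]), 'tvec': array([-4.26006927e-04,  5.84589108e-01,  1.02472673e+00])}
wrist {'fx': 310.43099397415665, 'fy': 310.43099397415665, 'cx': 252.35531382152467, 'cy': 188.89503117187562, 'rvec': array([-2.28876438,  1.82624419,  0.23842803]), 'tvec': array([-0.62628943, -0.03405474,  0.37858161])}
```

View pics/scene0.png

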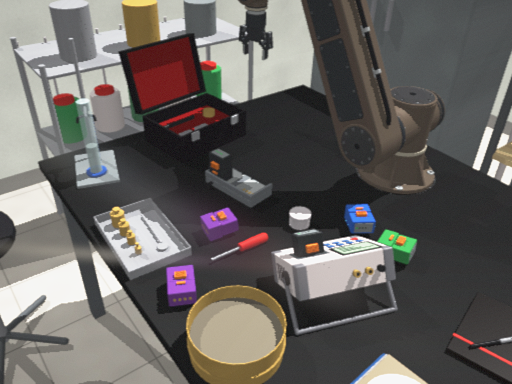

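View pics/top0.png

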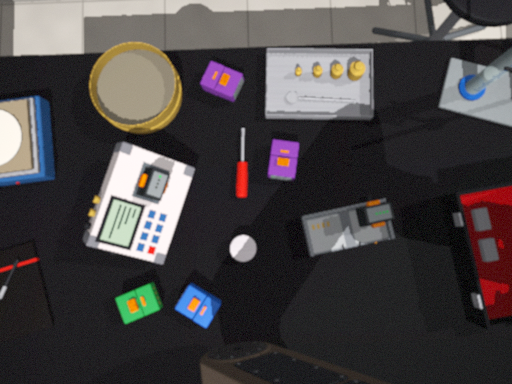

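View pics/wrist0.png

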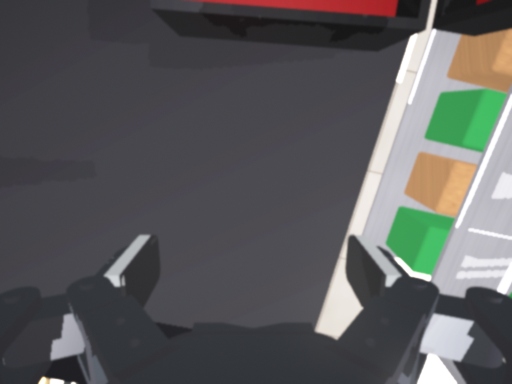

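The scene and top views agree. In the top view the meter is at about (140,203), with its pack at (153,183). The charger is at (350,226), with the spare at its right end, near (378,213). Next I'll measure these from the depth data.

```bash
cat > h.py <<'E'
import numpy as np, cv2
def load(f):
    z=np.load(f); return {k:z[k] for k in z.files}
def cloud(s):
    h,w=s['d'].shape; u,v=np.meshgrid(np.arange(w),np.arange(h)); d=s['d']
    P=np.stack([(u-s['cx'])/s['fx']*d,(v-s['cy'])/s['fy']*d,d],-1)
    R=cv2.Rodrigues(s['rvec'])[0]; W=(P-s['tvec'])@R
    W[d==0]=np.nan; return W
def snap(n,f):
    from cell import camera,camera_info
    i=camera_info(n); p,d=camera(n); cv2.imwrite(f"pics/{f}.png",p)
    np.savez(f"pics/{f}.npz",p=p,d=d,**{k:np.array(v) for k,v in i.items()})
    return load(f"pics/{f}.npz")
E
python3 - <<'E'
from h import *
np.set_printoptions(precision=4,suppress=True)
for n in ["top","scene"]:
    s=load(f"pics/{n}0.npz"); W=cloud(s)
    cam=-cv2.Rodrigues(s['rvec'])[0].T@s['tvec']; print(n,'cam',cam)
    if n=="top":
        for (u,v) in [(120,150),(190,170),(160,260),(88,240),(153,183),(145,180),(350,226),(376,213),(310,235),(243,248),(242,180),(300,190)]: print(u,v,W[v,u])
        im=cv2.resize(s['p'][130:270,80:210],None,fx=5,fy=5,interpolation=cv2.INTER_CUBIC); cv2.imwrite('pics/top_m.png',im[:600])
        im=cv2.resize(s['p'][190:270,290:410],None,fx=6,fy=6,interpolation=cv2.INTER_CUBIC); cv2.imwrite('pics/top_c.png',im)
    else:
        im=cv2.resize(s['p'][220:330,260:410],None,fx=5,fy=5,interpolation=cv2.INTER_CUBIC); cv2.imwrite('pics/sc_m.png',im)
E
```

```text
top cam [ 0.4719 -0.0337  1.0807]
120 150 [0.6631 0.2754 0.1467]
190 170 [0.6266 0.1379 0.0698]
160 260 [0.4229 0.2076 0.074 ]
88 240 [0.4724 0.3404 0.1517]
153 183 [nan nan nan]
145 180 [0.5971 0.2231 0.1406]
350 226 [ 0.4876 -0.2322  0.0263]
376 213 [ 0.513  -0.2747  0.1086]
310 235 [ 0.4691 -0.137   0.0261]
243 248 [0.4436 0.0214 0.0405]
242 180 [0.6054 0.0206 0.0231]
300 190 [ 0.5799 -0.1201 -0.0061]
scene cam [1.2032 0.8065 0.8633]
```

apply_moves([
  [0,0.02,0,0],
  [0,0.04,0,0],
  [0,0.06,0,0],
  [0,0.08,0,0],
  [0,0.1,0,0],
])

```text
t: 0.57
tcp_pos: [0.1604, -0.7078, 0.242]
ee_rot: [-0.0, 0.994, 0.111, -0.0]
ft_force: [-0.3, 0.1, 0.5]
gripper_width: 0.0857
```

View pics/top_m.png

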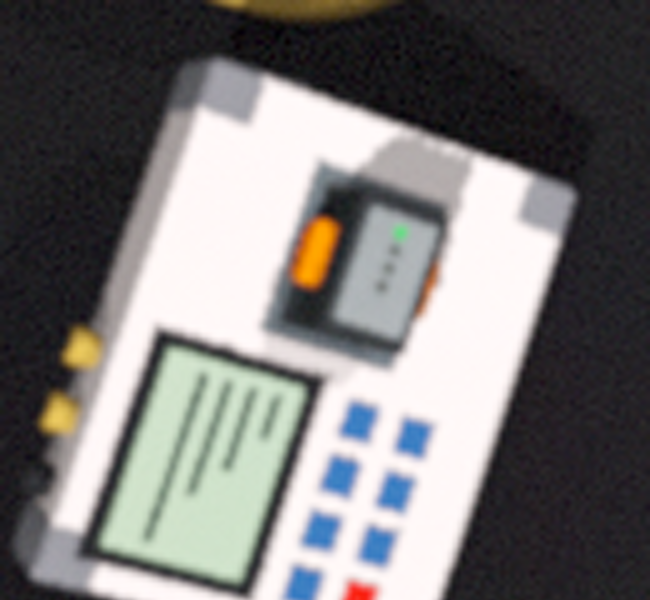

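View pics/top_c.png

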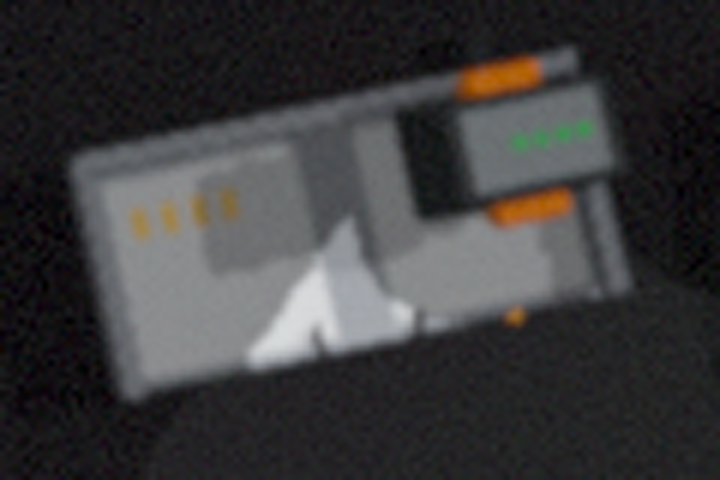

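View pics/sc_m.png

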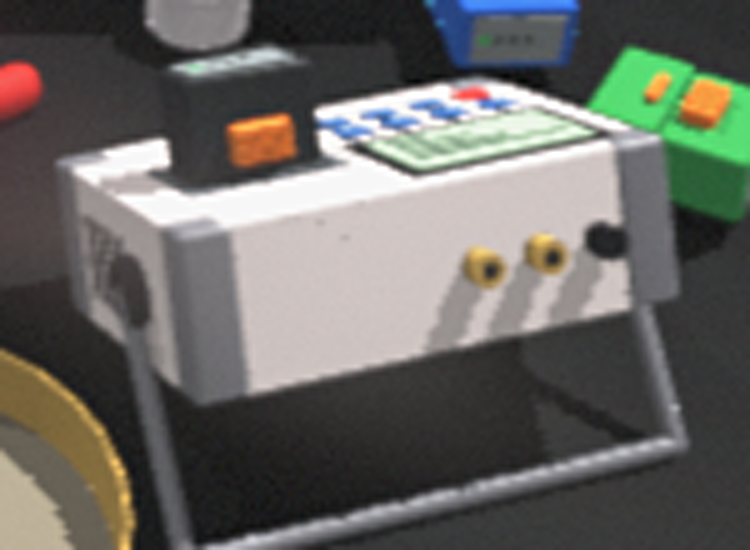

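```bash
python3 - <<'E'
from h import *
np.set_printoptions(precision=4,suppress=True)
s=load("pics/top0.npz"); W=cloud(s); p=s['p'].astype(int)
# meter face plane: white pixels in region
m=np.zeros(p.shape[:2],bool); m[135:270,80:200]=1
wh=m&(p.min(-1)>150)&np.isfinite(W[...,0])&(W[...,2]>.05)
Q=W[wh]
for _ in range(5):
    A=np.c_[Q[:,:2],np.ones(len(Q))]; c,*_=np.linalg.lstsq(A,Q[:,2],rcond=None); r=Q[:,2]-A@c
    Q=Q[abs(r)<max(.003,1.5*np.std(r))]
n=np.array([-c[0],-c[1],1]);n/=np.linalg.norm(n); print('n',n,'tilt',np.degrees(np.arccos(n[2])),'res',np.std(r),len(Q))
az=np.arctan2(-n[1],-n[0]);print('meter yaw',np.degrees(az))
x=np.array([np.cos(az),np.sin(az),0]);y=np.array([-x[1],x[0],0])
# face region incl. all pixels near plane
A=np.c_[W[...,:2].reshape(-1,2),np.ones(W[...,0].size)]
near=(abs(W[...,2].reshape(-1)-A@c)<.006).reshape(W.shape[:2])&m&(W[...,2]>.045)
Q=W[near]; mask=near.astype(np.uint8)
cnt=max(cv2.findContours(mask,cv2.RETR_EXTERNAL,cv2.CHAIN_APPROX_NONE)[0],key=cv2.contourArea)
mm=np.zeros_like(mask);cv2.drawContours(mm,[cnt],-1,1,-1); Q=W[(mm>0)&near]
xs=np.c_[n[2]*x[0],n[2]*x[1],0];ex=np.cross(y,n); print('ex',ex)
fx=Q@ex;fy=Q@y;print('fx',np.percentile(fx,[0,1,99,100]),'fy',np.percentile(fy,[0,1,99,100]))
rect=cv2.minAreaRect(np.c_[fx,fy].astype(np.float32)*1000);print(rect)
# charger
m=np.zeros(p.shape[:2],bool); m[190:265,290:405]=1
for lo,hi in[(.02,.032),(.036,.05),(.09,.13)]:
    q=m&(W[...,2]>lo)&(W[...,2]<hi); P=W[q];print(lo,hi,len(P),np.median(P[:,2]),cv2.minAreaRect((P[:,:2]*1000).astype(np.float32)))
q=m&(W[...,2]>.018)
P=W[q];print(cv2.minAreaRect((P[:,:2]*1000).astype(np.float32)))
E
```

```text
n [-0.1618 -0.4742  0.8654] tilt 30.06995063830665 res 0.0014985813408282846 5061
meter yaw 71.16253005588949
ex [0.2794 0.8191 0.5011]
fx [0.3124 0.3165 0.4848 0.4882] fy [-0.5602 -0.5561 -0.3295 -0.3258]
((400.2985534667969, -443.03118896484375), (233.33584594726562, 174.36497497558594), 89.58301544189453)
0.02 0.032 2192 0.023127796338986532 ((487.1854553222656, -221.38204956054688), (100.37764739990234, 192.8638153076172), 10.987183570861816)
0.036 0.05 475 0.04063915323638274 ((486.60894775390625, -225.52655029296875), (95.78520965576172, 200.32809448242188), 10.446391105651855)
0.09 0.13 564 0.10904762238993483 ((511.61651611328125, -281.3631286621094), (44.65770721435547, 64.80755615234375), 10.234854698181152)
((491.8061828613281, -224.3661651611328), (107.87522888183594, 200.49777221679688), 10.837296485900879)
```

```bash
python3 - <<'E'
from h import *
np.set_printoptions(precision=3,suppress=True)
for n in ["top","scene"]:
    W=cloud(load(f"pics/{n}0.npz")).reshape(-1,3)
    for nm,b in dict(case=(.25,.75,-.75,-.36),left=(.1,.5,.45,1.1),left2=(.5,.9,.15,.7)).items():
        q=W[(W[:,0]>b[0])&(W[:,0]<b[1])&(W[:,1]>b[2])&(W[:,1]<b[3])&(W[:,2]>.03)&(W[:,2]<.6)]
        if len(q): print(n,nm,len(q),q.min(0),q.max(0)); h=q[q[:,2]>.18]; print('  high',len(h),h.min(0) if len(h) else '',h.max(0) if len(h) else '')
E
```

```text
top case 7438 [ 0.259 -0.603  0.03 ] [ 0.573 -0.453  0.105]
  high 0  
top left2 15577 [0.5  0.15 0.03] [0.9   0.601 0.164]
  high 0  
scene case 6715 [ 0.251 -0.75   0.03 ] [ 0.6   -0.446  0.319]
  high 983 [ 0.291 -0.75   0.18 ] [ 0.6   -0.69   0.319]
scene left2 13244 [0.5  0.15 0.03] [0.9   0.587 0.164]
  high 0
```

apply_moves([
  [0,-0.036,-0.018,-7],
  [0,-0.072,-0.036,-14],
  [0,-0.108,-0.054,-21],
  [0,-0.144,-0.072,-28],
  [0,-0.18,-0.09,-35],
])

```text
t: 0.98
tcp_pos: [0.1201, -0.5297, 0.3324]
ee_rot: [-0.0, 0.913, 0.408, 0.0]
ft_force: [0.7, -0.4, 1.8]
gripper_width: 0.0853
```

apply_moves([
  [0.041,0.003,0,-7],
  [0.082,0.006,0,-14],
  [0.123,0.009,0,-21],
  [0.164,0.012,0,-28],
  [0.205,0.015,0,-35],
])

```text
t: 1.4
tcp_pos: [0.2702, -0.3882, 0.3324]
ee_rot: [0.0, 0.749, 0.663, -0.0]
ft_force: [1.1, -0.4, -0.2]
gripper_width: 0.0855
```

apply_moves([
  [0.032,0.026,0,-5.2],
  [0.063,0.052,0,-10.4],
  [0.095,0.078,0,-15.6],
  [0.126,0.105,0,-20.8],
  [0.158,0.131,0,-26],
])

```text
t: 1.82
tcp_pos: [0.4204, -0.2479, 0.3324]
ee_rot: [0.0, 0.581, 0.814, -0.0]
ft_force: [0.5, -1.7, -0.6]
gripper_width: 0.0853
```

apply_moves([
  [0.031,0.027,0,-5.2],
  [0.062,0.053,0,-10.4],
  [0.093,0.08,0,-15.6],
  [0.124,0.106,0,-20.8],
  [0.155,0.133,0,-26],
])

```text
t: 2.23
tcp_pos: [0.4955, -0.058, 0.3323]
ee_rot: [0.0, 0.383, 0.924, -0.0]
ft_force: [0.6, -0.8, -0.0]
gripper_width: 0.0853
```

apply_moves([
  [0.037,0.02,0,-5.3],
  [0.074,0.04,0,-10.6],
  [0.11,0.059,0,-15.9],
  [0.147,0.078,0,-21.2],
  [0.184,0.098,0,-26.4],
])

```text
t: 2.65
tcp_pos: [0.4342, 0.1409, 0.3323]
ee_rot: [-0.0, 0.161, 0.987, -0.0]
ft_force: [1.0, 0.2, -0.0]
gripper_width: 0.0856
```

apply_moves([
  [0.028,0.031,0,0],
  [0.056,0.062,0,0],
  [0.083,0.093,0,0],
  [0.11,0.124,0,0],
  [0.138,0.155,0,0],
])

```text
t: 3.07
tcp_pos: [0.3536, 0.3321, 0.3323]
ee_rot: [0.0, 0.164, 0.987, 0.0]
ft_force: [1.0, 0.3, 0.3]
gripper_width: 0.0853
```

apply_moves([
  [0.0,0.041,0,0],
  [0.0,0.082,0,0],
  [0.01,0.122,0,0],
  [0.015,0.163,0,0],
  [0.02,0.204,0,0],
])

```text
t: 3.48
tcp_pos: [0.4015, 0.532, 0.3319]
ee_rot: [-0.0, 0.163, 0.987, -0.0]
ft_force: [1.5, -0.3, 0.4]
gripper_width: 0.0855
```

```bash
python3 -c "
from cell import *
print(observe())"
```

```text
{'t': 3.4833, 'joint_positions': array([ 8.25248139e-01,  4.86315622e-01,  1.32388577e+00, -1.17138707e-04,
        1.33182769e+00, -4.17195092e-01]), 'qd': array([ 0.3951082 ,  0.71989984, -1.21160765, -0.00232815,  0.47870058,
        0.39619312]), 'joint_efforts': array([ -0.08738472, -70.79065561, -22.95044482,   0.13716985,
        -0.76405244,  -0.56255965]), 'tcp_pos': array([0.40150418, 0.53195353, 0.33193791]), 'ee_rot': array([-7.22851618e-05,  1.63426313e-01,  9.86555518e-01, -2.13615501e-04]), 'ft_force': array([ 1.45797109, -0.34523448,  0.38442981]), 'moment': array([ 0.00749458, -0.00331306,  0.01304796]), 'gripper_width': 0.08545012565150469}
```

apply_moves([
  [0.028,0.028,0,0],
  [0.056,0.056,0,0],
  [0.084,0.084,0,0],
  [0.112,0.112,0,0],
  [0.14,0.14,0,0],
])

```text
t: 3.9
tcp_pos: [0.3133, 0.7092, 0.3318]
ee_rot: [-0.0, 0.164, 0.987, -0.0]
ft_force: [0.1, 0.3, 0.6]
gripper_width: 0.0852
```

apply_moves([
  [0.028,0.028,0,0],
  [0.056,0.056,0,0],
  [0.084,0.084,0,0],
  [0.112,0.112,0,0],
  [0.13,0.14,0,0],
])

```text
t: 4.32
tcp_pos: [0.2365, 0.8737, 0.3319]
ee_rot: [-0.0, 0.162, 0.987, -0.0]
ft_force: [0.5, 0.6, -0.1]
gripper_width: 0.0853
```

apply_moves([
  [0,0.04,0,0],
  [0,0.08,0,0],
  [0,0.12,0,0],
  [0,0.16,0,0],
  [0,0.2,0,0],
])

```text
t: 4.73
tcp_pos: [0.2587, 0.9087, 0.2983]
ee_rot: [0.002, 0.164, 0.986, 0.014]
ft_force: [0.2, 0.4, 1.2]
gripper_width: 0.0852
```

```bash
python3 -c "
from cell import *
print(observe())"
```

```text
{'t': 4.7333, 'joint_positions': array([ 1.22314170e+00,  1.15403775e+00,  4.73925350e-02,  1.88762275e-03,
        1.91101230e+00, -1.79611410e-02]), 'qd': array([-0.0113449 ,  0.05201883,  0.00115484, -0.00029526, -0.08387571,
       -0.01255462]), 'joint_efforts': array([ 2.66859932e-01, -9.27193022e+01, -3.40035188e+01,  1.32224889e-02,
        8.99808132e-03,  1.87600614e-02]), 'tcp_pos': array([0.2587485 , 0.90874368, 0.29832776]), 'ee_rot': array([0.00177924, 0.16376022, 0.98639211, 0.01449255]), 'ft_force': array([0.18956937, 0.36050582, 1.16983917]), 'moment': array([-0.01199312,  0.00849571,  0.02249209]), 'gripper_width': 0.08523304643809111}
```

apply_moves([
  [0,-0.015,0,0],
  [0,-0.03,0,0],
  [0,-0.045,0,0],
  [0,-0.06,0,0],
  [0,-0.06,0,0],
])

```text
t: 5.15
tcp_pos: [0.2384, 0.85, 0.3017]
ee_rot: [0.002, 0.164, 0.986, 0.016]
ft_force: [-0.6, 0.8, -0.6]
gripper_width: 0.0856
```

```bash
python3 -c "
from cell import *
print(observe())"
```

```text
{'t': 5.15, 'joint_positions': array([ 1.22215751,  0.89919871,  0.60601785,  0.00180662,  1.60379641,
       -0.01973341]), 'qd': array([-0.00167529,  0.06195782, -0.15379172, -0.0005496 ,  0.07501035,
        0.0001971 ]), 'joint_efforts': array([-4.30382928e-01, -8.92548895e+01, -2.73969752e+01, -2.51520955e-02,
       -8.43845084e-01, -6.11757176e-03]), 'tcp_pos': array([0.23836339, 0.84996498, 0.30168554]), 'ee_rot': array([0.00209634, 0.16364675, 0.9863841 , 0.01617883]), 'ft_force': array([-0.64259189,  0.80579233, -0.57727496]), 'moment': array([-0.02182606, -0.01029886,  0.01017297]), 'gripper_width': 0.08556520882418116}
```

apply_moves([
  [0,0.6,0,0],
  [0,0.6,0,0],
  [0,0.6,0,0],
  [0,0.6,0,0],
  [0,0.6,0,0],
])

```text
t: 5.57
tcp_pos: [0.2671, 0.9209, 0.2681]
ee_rot: [0.002, 0.164, 0.986, 0.022]
ft_force: [-0.5, -0.0, -1.8]
gripper_width: 0.0852
```

```bash
cat > st.py <<'E'
from cell import *
import numpy as np
from scipy.spatial.transform import Rotation as Ro
np.set_printoptions(precision=4,suppress=True)
o=observe(); q=o['ee_rot']; R=Ro.from_quat([q[1],q[2],q[3],q[0]]).as_matrix()
z=R[:,2]; y=R[:,1]
print('t',o['t'],'q',o['joint_positions'],'tcp',o['tcp_pos'],'w',o['gripper_width'])
print('tilt',np.degrees(np.arccos(-z[2])),'az',np.degrees(np.arctan2(z[1],z[0])),'y az',np.degrees(np.arctan2(y[1],y[0])),'F',o['ft_force'])
print(R)
E
python3 st.py
```

```text
t 5.5667 q [ 1.2188  1.1851  0.0502  0.0038  1.863  -0.0219] tcp [0.2671 0.9209 0.2681] w 0.08524743579408209
tilt 2.484982565982951 az 74.6614501490789 y az 71.14627113219107 F [-0.4952 -0.0247 -1.7927]
[[-0.9464  0.3229  0.0115]
 [ 0.323   0.9455  0.0418]
 [ 0.0027  0.0433 -0.9991]]
```

apply_moves([
  [0,0.04,0,0],
  [0,0.08,0,0],
  [0,0.12,0,0],
  [0,0.16,0,0],
  [0,0.2,0,0],
])

```text
t: 5.98
tcp_pos: [0.2765, 0.9348, 0.2468]
ee_rot: [0.005, 0.164, 0.986, 0.04]
ft_force: [0.1, 0.3, 0.0]
gripper_width: 0.0858
```

```bash
python3 st.py
```

```text
t 5.9833 q [ 1.2141  1.2093  0.0474  0.0058  1.8054 -0.0263] tcp [0.2765 0.9348 0.2468] w 0.0858349775584484
tilt 4.565145510006935 az 73.647792724593 y az 71.1555302594168 F [0.0788 0.2949 0.0265]
[[-0.9465  0.322   0.0224]
 [ 0.3227  0.9434  0.0764]
 [ 0.0035  0.0795 -0.9968]]
```

apply_moves([
  [0,0.041,-0.012,0],
  [0,0.082,-0.024,0],
  [0,0.123,-0.036,0],
  [0,0.164,-0.048,0],
  [0,0.205,-0.06,0],
])

```text
t: 6.4
tcp_pos: [0.282, 0.9371, 0.2552]
ee_rot: [0.006, 0.163, 0.985, 0.052]
ft_force: [0.2, -0.3, 0.6]
gripper_width: 0.0858
```

```bash
python3 st.py
```

```text
t 6.4 q [ 1.2091  1.201   0.0474  0.0081  1.788  -0.0308] tcp [0.282  0.9371 0.2552] w 0.08576164131459679
tilt 6.040870425871364 az 73.58796634573021 y az 71.15250994102823 F [ 0.184  -0.2755  0.62  ]
[[-0.9465  0.3213  0.0297]
 [ 0.3226  0.9411  0.1009]
 [ 0.0044  0.1051 -0.9944]]
```

apply_moves([
  [0,0.04,0.01,0],
  [0,0.08,0.02,0],
  [0,0.12,0.03,0],
  [0,0.16,0.04,0],
  [0,0.2,0.05,0],
])

```text
t: 6.82
tcp_pos: [0.292, 0.9557, 0.2054]
ee_rot: [0.008, 0.163, 0.984, 0.065]
ft_force: [-0.2, 0.7, -0.2]
gripper_width: 0.0854
```

```bash
python3 st.py
```

```text
t 6.8167 q [ 1.2058  1.2538  0.0474  0.0102  1.7099 -0.0342] tcp [0.292  0.9557 0.2054] w 0.08542966239722621
tilt 7.496008359572622 az 73.52674121562364 y az 71.1465870803711 F [-0.2267  0.7017 -0.225 ]
[[-0.9466  0.3204  0.037 ]
 [ 0.3225  0.9383  0.1251]
 [ 0.0054  0.1303 -0.9915]]
```

apply_moves([
  [0,0.2,0,0],
  [0,0.4,0,0],
  [0,0.6,0,0],
  [0,0.8,0,0],
  [0,1.0,0,0],
])

```text
t: 7.23
tcp_pos: [0.3005, 0.9648, 0.1874]
ee_rot: [0.01, 0.163, 0.983, 0.078]
ft_force: [0.8, 0.2, -0.1]
gripper_width: 0.085
```

```bash
python3 st.py
```

```text
t 7.2333 q [ 1.2006  1.2732  0.0481  0.0126  1.6629 -0.0393] tcp [0.3005 0.9648 0.1874] w 0.08504891469136837
tilt 9.050032598388325 az 73.35711747115222 y az 71.13325538652032 F [ 0.7529  0.1658 -0.0554]
[[-0.9466  0.3193  0.0451]
 [ 0.3225  0.9345  0.1507]
 [ 0.006   0.1572 -0.9876]]
```

apply_moves([
  [0,0.2,-0.04,0],
  [0,0.4,-0.08,0],
  [0,0.6,-0.12,0],
  [0,0.8,-0.16,0],
  [0,1.0,-0.2,0],
])

```text
t: 7.65
tcp_pos: [0.3052, 0.9649, 0.21]
ee_rot: [0.012, 0.163, 0.982, 0.092]
ft_force: [-0.2, -0.1, 0.1]
gripper_width: 0.0853
```

apply_moves([
  [0,0.2,-0.04,0],
  [0,0.4,-0.08,0],
  [0,0.6,-0.12,0],
  [0,0.8,-0.16,0],
  [0,1.0,-0.2,0],
])

```text
t: 8.07
tcp_pos: [0.309, 0.9646, 0.2313]
ee_rot: [0.014, 0.163, 0.981, 0.105]
ft_force: [0.4, 0.4, -0.2]
gripper_width: 0.0855
```

```bash
python3 st.py
```

```text
t 8.0667 q [ 1.1914  1.23    0.0484  0.0179  1.6512 -0.0472] tcp [0.309  0.9646 0.2313] w 0.08552763690753983
tilt 12.190596124484518 az 73.10350357334822 y az 71.11044052181894 F [ 0.4125  0.4416 -0.1641]
[[-0.9466  0.3165  0.0614]
 [ 0.3223  0.9248  0.202 ]
 [ 0.0072  0.211  -0.9775]]
```

apply_moves([
  [0,0.2,-0.03,0],
  [0,0.4,-0.06,0],
  [0,0.6,-0.09,0],
  [0,0.8,-0.12,0],
  [0,1.0,-0.15,0],
])

```text
t: 8.48
tcp_pos: [0.3127, 0.966, 0.2463]
ee_rot: [0.016, 0.163, 0.979, 0.119]
ft_force: [0.3, -0.1, 0.2]
gripper_width: 0.0857
```

apply_moves([
  [0,0.2,-0.03,0],
  [0,0.4,-0.06,0],
  [0,0.6,-0.09,0],
  [0,0.8,-0.12,0],
  [0,1.0,-0.15,0],
])

```text
t: 8.9
tcp_pos: [0.3157, 0.9667, 0.2641]
ee_rot: [0.018, 0.162, 0.978, 0.132]
ft_force: [0.3, 0.2, 0.6]
gripper_width: 0.0853
```

apply_moves([
  [0,0.2,-0.03,0],
  [0,0.4,-0.06,0],
  [0,0.6,-0.09,0],
  [0,0.8,-0.12,0],
  [0,1.0,-0.15,0],
])

```text
t: 9.32
tcp_pos: [0.3181, 0.9667, 0.2834]
ee_rot: [0.02, 0.162, 0.976, 0.146]
ft_force: [0.1, -0.6, 0.4]
gripper_width: 0.0856
```

apply_moves([
  [0,0.2,-0.03,0],
  [0,0.4,-0.06,0],
  [0,0.6,-0.09,0],
  [0,0.8,-0.12,0],
  [0,1.0,-0.15,0],
])

```text
t: 9.73
tcp_pos: [0.3198, 0.9659, 0.3042]
ee_rot: [0.022, 0.162, 0.974, 0.159]
ft_force: [-0.3, -0.4, 0.1]
gripper_width: 0.0854
```

```bash
python3 st.py
```

```text
t 9.7333 q [ 1.1794  1.1607  0.0483  0.0282  1.6113 -0.0565] tcp [0.3198 0.9659 0.3042] w 0.08542510001028558
tilt 18.472075149012312 az 72.67411938852797 y az 71.06044244555747 F [-0.288  -0.3616  0.0975]
[[-0.9467  0.3079  0.0944]
 [ 0.3219  0.8972  0.3025]
 [ 0.0085  0.3167 -0.9485]]
```

apply_moves([
  [0,0.2,0,0],
  [0,0.4,0,0],
  [0,0.6,0,0],
  [0,0.8,0,0],
  [0,1.0,0,0],
])

```text
t: 10.15
tcp_pos: [0.3237, 0.9728, 0.3016]
ee_rot: [0.024, 0.161, 0.971, 0.172]
ft_force: [-0.1, -0.6, 0.1]
gripper_width: 0.0855
```

apply_moves([
  [0,0.2,0,0],
  [0,0.4,0,0],
  [0,0.6,0,0],
  [0,0.8,0,0],
  [0,1.0,0,0],
])

```text
t: 10.57
tcp_pos: [0.3267, 0.9779, 0.306]
ee_rot: [0.026, 0.161, 0.969, 0.186]
ft_force: [-0.1, -1.0, 0.2]
gripper_width: 0.0854
```

apply_moves([
  [0,0.2,0,0],
  [0,0.4,0,0],
  [0,0.6,0,0],
  [0,0.8,0,0],
  [0,1.0,0,0],
])

```text
t: 10.98
tcp_pos: [0.3292, 0.9817, 0.3138]
ee_rot: [0.028, 0.161, 0.966, 0.199]
ft_force: [-0.7, 0.2, 0.4]
gripper_width: 0.0852
```

apply_moves([
  [0,0.2,0,0],
  [0,0.4,0,0],
  [0,0.6,0,0],
  [0,0.8,0,0],
  [0,1.0,0,0],
])

```text
t: 11.4
tcp_pos: [0.331, 0.9842, 0.325]
ee_rot: [0.031, 0.16, 0.964, 0.212]
ft_force: [-0.1, 0.3, -0.8]
gripper_width: 0.0853
```

apply_moves([
  [0,0.2,0,0],
  [0,0.4,0,0],
  [0,0.6,0,0],
  [0,0.8,0,0],
  [0,1.0,0,0],
])

```text
t: 11.82
tcp_pos: [0.3323, 0.9856, 0.3392]
ee_rot: [0.033, 0.16, 0.961, 0.225]
ft_force: [0.4, -0.8, -1.0]
gripper_width: 0.0855
```

apply_moves([
  [0,0.2,0,0],
  [0,0.4,0,0],
  [0,0.6,0,0],
  [0,0.8,0,0],
  [0,1.0,0,0],
])

```text
t: 12.23
tcp_pos: [0.3332, 0.9859, 0.3558]
ee_rot: [0.035, 0.159, 0.957, 0.239]
ft_force: [1.0, 0.6, -0.1]
gripper_width: 0.0855
```

```bash
python3 st.py
```

```text
t 12.2333 q [ 1.1717  1.1222  0.0483  0.0418  1.4858 -0.0626] tcp [0.3332 0.9859 0.3558] w 0.08548172478198626
tilt 27.89797530067461 az 72.24176848713208 y az 70.96104771086554 F [ 1.042   0.5528 -0.1155]
[[-0.9468  0.2883  0.1427]
 [ 0.3216  0.8355  0.4456]
 [ 0.0092  0.4678 -0.8838]]
```

```bash
python3 - <<'E'
from h import *
np.set_printoptions(precision=4,suppress=True)
s=load("pics/top0.npz"); W=cloud(s); p=s['p'].astype(int)
n=np.array([-.1618,-.4742,.8654]);n/=np.linalg.norm(n)
az=np.radians(71.2); y=np.array([-np.sin(az),np.cos(az),0]); x=np.cross(y,n);x/=np.linalg.norm(x)
for nm in ["top","scene"]:
    s=load(f"pics/{nm}0.npz"); W=cloud(s); p=s['p'].astype(int)
    Q=W.reshape(-1,3); C=p.reshape(-1,3)
    f=np.c_[Q@x,Q@y,Q@n]
    # face offset
    r=(f[:,0]>.32)&(f[:,0]<.48)&(f[:,1]>-.55)&(f[:,1]<-.335)&(abs(f[:,2]-(-.02))<.2)&(Q[:,2]>.05)
    wh=r&(C.min(1)>150); d0=np.median(f[wh,2]); print(nm,'face d',d0,wh.sum())
    h=f[:,2]-d0
    top=r&(h>.044)&(h<.056)
    print('top',top.sum(),np.median(h[top]),np.percentile(f[top,0],[2,50,98]),np.percentile(f[top,1],[2,50,98]),cv2.minAreaRect((f[top,:2]*1000).astype(np.float32)))
    o=r&(C[:,2]>200)&(C[:,0]<80)&(C[:,1]>70)&(h>0.003)&(h<.035)
    print('orange',o.sum(),np.median(f[o],0),h[o].min() if o.any() else'',h[o].max() if o.any() else '')
    sd=r&(h>.008)&(h<.04); print('sides',sd.sum(),np.percentile(f[sd,0],[2,50,98]),np.percentile(f[sd,1],[2,50,98]))
    allf=r&(abs(h)<.004)
    print(cv2.minAreaRect((f[allf,:2]*1000).astype(np.float32)))
E
```

```text
top face d -0.10618280679741557 5435
top 565 0.05014685942637439 [0.3806 0.4006 0.4186] [-0.5232 -0.4925 -0.4621] ((399.365478515625, -492.8988342285156), (63.979312896728516, 39.967384338378906), 88.75482940673828)
orange 65 [ 0.4243 -0.4912 -0.0812] 0.003046311013705824 0.02903638141042747
sides 179 [0.3694 0.4194 0.429 ] [-0.5211 -0.4928 -0.4632]
((400.0346984863281, -442.4720458984375), (214.93145751953125, 159.9537353515625), 89.97061920166016)
scene face d -0.10520720291456045 1041
top 163 0.04954691862368239 [0.3852 0.4147 0.4223] [-0.5206 -0.4936 -0.4591] ((403.98175048828125, -489.28973388671875), (41.981201171875, 63.806968688964844), 2.642362594604492)
orange 26 [ 0.4282 -0.4885 -0.081 ] 0.013183533966524469 0.026749582895811225
sides 431 [0.3878 0.4202 0.432 ] [-0.5208 -0.4974 -0.4594]
((400.07159423828125, -442.55718994140625), (159.75967407226562, 214.4285125732422), 0.001995116239413619)
```

```bash
python3 - <<'E'
from h import *
from scipy.spatial.transform import Rotation as Ro
np.set_printoptions(precision=4,suppress=True)
s=load("pics/wrist0.npz"); W=cloud(s)
q=[-5.57199737e-04,  9.93801417e-01,  1.11168486e-01, -1.24027933e-05]; R=Ro.from_quat([q[1],q[2],q[3],q[0]]).as_matrix(); t=np.array([ 0.13807987, -0.60933319,  0.24172884])
T=(W-t)@R
m=(T[...,2]<.06)&(abs(T[...,1])<.09)&(abs(T[...,0])<.06)
v,u=np.where(m); print(len(u),u.min(),u.max(),v.min(),v.max())
for (a,b) in [(150,238),(150,250),(140,240),(125,270),(108,278),(155,265),(352,240),(360,240),(380,270),(405,275),(350,270),(100,300),(420,300),(128,250),(372,250)]: print(a,b,T[b,a])
Q=T[m]; 
for sg in(-1,1):
    a=Q[Q[:,1]*sg>0.03]; print(sg,'max z',np.percentile(a[:,2],[90,99,100]),'y',np.percentile(a[:,1],[0,2,98,100]))
R0=cv2.Rodrigues(s['rvec'])[0]; cam=-R0.T@s['tvec']; print('cam in tool',(cam-t)@R, R.T@R0.T)
bx=.400,-.4925,-.1062
n=np.array([-.1618,-.4742,.8654]);n/=np.linalg.norm(n)
az=np.radians(71.2); y=np.array([-np.sin(az),np.cos(az),0]); x=np.cross(y,n);x/=np.linalg.norm(x)
print('bay',x*bx[0]+y*bx[1]+n*bx[2],x,y,n)
E
```

```text
44084 0 511 235 383
150 238 [ 0.0107 -0.0425 -0.0102]
150 250 [ 0.0073 -0.0414 -0.0147]
140 240 [ 0.0117 -0.0452 -0.0146]
125 270 [ 0.0113 -0.0421 -0.0381]
108 278 [ 0.0126 -0.0445 -0.0454]
155 265 [-0.0019 -0.0413 -0.0105]
352 240 [ 0.0096  0.0442 -0.0098]
360 240 [ 0.0111  0.0465 -0.0131]
380 270 [ 0.0109  0.0452 -0.0374]
405 275 [ 0.0126  0.0506 -0.0436]
350 270 [-0.0039  0.044  -0.0113]
100 300 [ 0.0125 -0.0417 -0.0567]
420 300 [ 0.0127  0.0483 -0.0571]
128 250 [ 0.011  -0.0472 -0.0223]
372 250 [ 0.0117  0.0475 -0.0237]
-1 max z [-0.0254 -0.0079 -0.0032] y [-0.0732 -0.0681 -0.0309 -0.03  ]
1 max z [-0.0269 -0.0085 -0.0032] y [0.03   0.031  0.0711 0.0757]
cam in tool [ 0.0653  0.001  -0.1333] [[ 0.0011 -0.9662 -0.2577]
 [ 1.      0.0006  0.002 ]
 [-0.0018 -0.2577  0.9662]]
bay [0.595  0.2193 0.1085] [0.2789 0.8192 0.5011] [-0.9466  0.3223  0.    ] [-0.1618 -0.4742  0.8654]
```

apply_moves([
  [-0.0236,-0.0324,-0.0088,0],
  [-0.0472,-0.0648,-0.0176,0],
  [-0.0708,-0.0972,-0.0264,0],
  [-0.0944,-0.1296,-0.0352,0],
  [-0.118,-0.162,-0.044,0],
])

```text
t: 12.65
tcp_pos: [0.3734, 0.8556, 0.3301]
ee_rot: [0.035, 0.159, 0.957, 0.239]
ft_force: [1.5, 1.5, 1.8]
gripper_width: 0.0855
```

apply_moves([
  [-0.0236,-0.0324,-0.0088,0],
  [-0.0472,-0.0648,-0.0176,0],
  [-0.0708,-0.0972,-0.0264,0],
  [-0.0944,-0.1296,-0.0352,0],
  [-0.118,-0.162,-0.044,0],
])

```text
t: 13.07
tcp_pos: [0.4332, 0.6619, 0.2927]
ee_rot: [0.035, 0.159, 0.957, 0.239]
ft_force: [1.5, 1.5, 0.5]
gripper_width: 0.0848
```

```bash
python3 st.py
```

```text
t 13.0667 q [ 0.8499  0.5558  1.3795  0.2709  0.7724 -0.5442] tcp [0.4332 0.6619 0.2927] w 0.08484062817875508
tilt 27.92978639530683 az 72.19230229991777 y az 70.96598842585894 F [1.4897 1.5341 0.5311]
[[-0.9468  0.2882  0.1432]
 [ 0.3217  0.8353  0.4459]
 [ 0.0089  0.4683 -0.8835]]
```

apply_moves([
  [-0.0236,-0.0324,-0.0088,0],
  [-0.0472,-0.0648,-0.0176,0],
  [-0.0708,-0.0972,-0.0264,0],
  [-0.0944,-0.1296,-0.0352,0],
  [-0.118,-0.162,-0.044,0],
])

```text
t: 13.48
tcp_pos: [0.492, 0.4692, 0.2546]
ee_rot: [0.035, 0.159, 0.957, 0.239]
ft_force: [0.6, 0.7, 0.3]
gripper_width: 0.0855
```

apply_moves([
  [-0.0236,-0.0324,-0.0088,0],
  [-0.0472,-0.0648,-0.0176,0],
  [-0.0708,-0.0972,-0.0264,0],
  [-0.0944,-0.1296,-0.0352,0],
  [-0.118,-0.162,-0.044,0],
])

```text
t: 13.9
tcp_pos: [0.5509, 0.2764, 0.2167]
ee_rot: [0.035, 0.159, 0.957, 0.239]
ft_force: [0.6, 1.2, 0.8]
gripper_width: 0.0857
```

apply_moves([
  [-0.02,-0.028,-0.008,0],
  [-0.04,-0.056,-0.015,0],
  [-0.056,-0.08,-0.021,0],
  [-0.056,-0.08,-0.021,0],
  [-0.056,-0.08,-0.021,0],
])

```text
t: 14.32
tcp_pos: [0.5781, 0.1826, 0.197]
ee_rot: [0.035, 0.161, 0.957, 0.238]
ft_force: [-1.1, 0.3, 0.7]
gripper_width: 0.0853
```

```bash
python3 st.py; python3 -c "
from h import *
snap('wrist','w1')"
```

```text
t 14.3167 q [ 0.0146  0.4721  1.8298  0.6714  0.7927 -1.6931] tcp [0.5781 0.1826 0.197 ] w 0.08531682917653431
tilt 27.895470720121146 az 72.10599786476467 y az 70.799945468864 F [-1.0607  0.3471  0.6723]
[[-0.946   0.2907  0.1438]
 [ 0.3241  0.8347  0.4452]
 [ 0.0094  0.4678 -0.8838]]
```

View pics/w1.png

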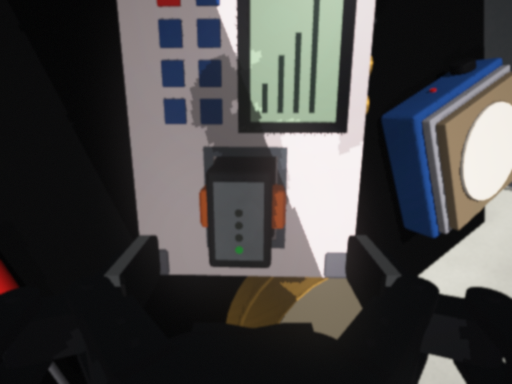

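The wrist view shows the pack between the jaws. Its head is at about (241,222), the orange buttons are at (204,207) and (278,207), and the fingertips are at (150,240) and (352,240). I'll measure the remaining offset.

```bash
cat > tm.py <<'E'
import sys
from h import *
from cell import observe
from scipy.spatial.transform import Rotation as Ro
np.set_printoptions(precision=4,suppress=True)
s=load(f"pics/{sys.argv[1]}.npz"); W=cloud(s); o=observe(); q=o['ee_rot'];R=Ro.from_quat([q[1],q[2],q[3],q[0]]).as_matrix()
T=(W-o['tcp_pos'])@R; p=s['p'].astype(int)
m=np.zeros(p.shape[:2],bool); m[100:290,130:370]=1
wh=m&(p.min(-1)>120)&(T[...,2]>.05)&(T[...,2]<.16)&np.isfinite(T[...,2])
Q=T[wh]
for _ in range(6):
    A=np.c_[Q[:,:2],np.ones(len(Q))];c,*_=np.linalg.lstsq(A,Q[:,2],rcond=None);r=Q[:,2]-A@c;Q=Q[abs(r)<max(.002,2*r.std())]
n=np.array([c[0],c[1],-1]);n/=np.linalg.norm(n); print('face: z=%.4f at TCP axis, slopes deg x %.2f y %.2f'%(c[2],*np.degrees(np.arctan(c[:2]))),r.std(),len(Q))
h=(c[2]+T[...,0]*c[0]+T[...,1]*c[1]-T[...,2])/np.sqrt(1+c[0]**2+c[1]**2)
top=m&(h>.045)&(h<.055)&(abs(T[...,0])<.07)&(abs(T[...,1])<.04)
print('top',top.sum(),'h',np.median(h[top]),cv2.minAreaRect((T[top][:,:2]*1000).astype(np.float32)),np.median(T[top][:,2]))
org=m&(p[...,2]>120)&(p[...,0]<60)&(h>.006)&(h<.03)
for sg in(-1,1):
    a=T[org&(T[...,1]*sg>0)]; print('btn',len(a),np.median(a,0),np.percentile(a[:,1],[5,95]))
E
python3 tm.py w1
```

```text
face: z=0.0938 at TCP axis, slopes deg x 0.52 y -2.10 0.0007061692433870157 22530
top 6342 h 0.0505989434827331 ((-3.8876419067382812, -9.215896606445312), (40.02348709106445, 63.872779846191406), 89.98456573486328) 0.04350326200700057
btn 209 [-0.0038 -0.0348  0.0693] [-0.0371 -0.033 ]
btn 342 [-0.0041  0.0173  0.0668] [0.0143 0.0203]
```

apply_moves([
  [-0.0042,-0.008,0.01,0],
  [-0.0042,-0.008,0.03,0],
  [-0.0042,-0.008,0.055,0],
  [-0.0042,-0.008,0.075,0],
  [-0.0042,-0.008,0.084,0],
])

```text
t: 14.78
tcp_pos: [0.5903, 0.2155, 0.1174]
ee_rot: [0.034, 0.158, 0.958, 0.238]
ft_force: [-0.9, -0.2, -0.3]
gripper_width: 0.0854
```

```bash
python3 st.py; python3 -c "
from h import *
snap('wrist','w2')"; python3 tm.py w2
```

```text
t 14.7833 q [ 0.0728  0.6077  1.847   0.7934  0.6555 -1.8042] tcp [0.5903 0.2155 0.1174] w 0.08543929613369594
tilt 27.85668216833973 az 72.55963331877638 y az 71.03964418334944 F [-0.8956 -0.1621 -0.3135]
[[-0.9476  0.2873  0.14  ]
 [ 0.3194  0.8362  0.4458]
 [ 0.011   0.4671 -0.8841]]
face: z=0.0000 at TCP axis, slopes deg x 0.00 y 0.00 nan 0
top 126 h 0.04512441121485276 ((15.525835037231445, 1.6524572372436523), (16.360172271728516, 25.789106369018555), 1.94153892993927) -0.04512441121485276
btn 211 [-0.0039 -0.0281 -0.0176] [-0.03   -0.0268]
btn 553 [-0.0004  0.0253 -0.0201] [0.0227 0.0283]
  ret = _var(a, axis=axis, dtype=dtype, out=out, ddof=ddof,
  arrmean = um.true_divide(arrmean, div, out=arrmean,
  ret = ret.dtype.type(ret / rcount)
```

View pics/w2.png

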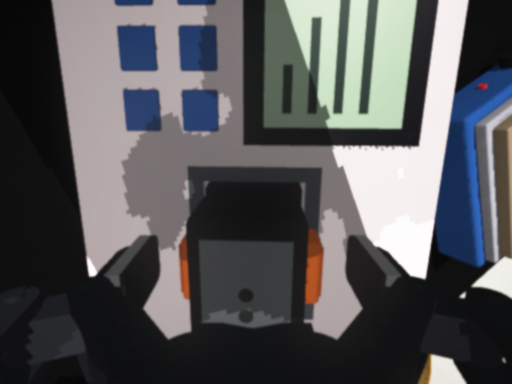

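apply_moves([
  [0,-0.0012,0,0],
  [0,-0.0012,0,0],
  [0,-0.0012,0,0],
  [0,-0.0012,0,0],
  [0,-0.0012,0,0],
], hand=0.0)

```text
t: 15.25
tcp_pos: [0.5915, 0.2122, 0.1208]
ee_rot: [0.036, 0.159, 0.957, 0.239]
ft_force: [-3.1, -1.3, 11.3]
gripper_width: 0.0401
```

apply_moves([
  [0,-0.0012,0,0],
  [0,-0.0012,0,0],
  [0,-0.0012,0,0],
  [0,-0.0012,0,0],
  [0,-0.0012,0,0],
])

```text
t: 15.67
tcp_pos: [0.5915, 0.2119, 0.1206]
ee_rot: [0.036, 0.159, 0.957, 0.24]
ft_force: [-0.5, 5.4, 11.4]
gripper_width: 0.0393
```

```bash
python3 st.py; python3 -c "
from h import *
snap('wrist','w3')"
```

```text
t 15.6667 q [ 0.0657  0.6025  1.8479  0.7964  0.6578 -1.8103] tcp [0.5915 0.2119 0.1206] w 0.03929173483327547
tilt 28.087724811288812 az 71.93246348720268 y az 70.99710851280622 F [-0.5035  5.414  11.3719]
[[-0.9467  0.2873  0.146 ]
 [ 0.3222  0.8342  0.4476]
 [ 0.0068  0.4708 -0.8822]]
```

View pics/w3.png

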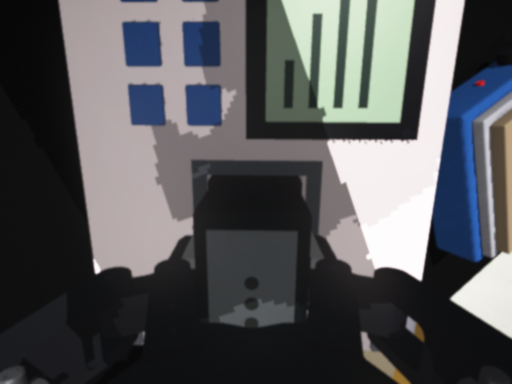

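apply_moves([
  [0,-0.0014,-0.006,0],
  [0,-0.0017,-0.015,0],
  [0,-0.0021,-0.025,0],
  [0,-0.0025,-0.036,0],
  [0,-0.003,-0.05,0],
])

```text
t: 16.13
tcp_pos: [0.5825, 0.1872, 0.1617]
ee_rot: [0.035, 0.159, 0.957, 0.239]
ft_force: [0.3, 0.2, -3.3]
gripper_width: 0.0396
```

```bash
python3 st.py; python3 -c "
from h import *
snap('wrist','w4');snap('scene','s4')"
```

```text
t 16.1333 q [ 0.0224  0.5278  1.8484  0.7232  0.7334 -1.7597] tcp [0.5825 0.1872 0.1617] w 0.03962605662576934
tilt 27.946839386714714 az 72.24833888806265 y az 71.00735278172942 F [ 0.2828  0.1609 -3.3437]
[[-0.9471  0.2875  0.1429]
 [ 0.3209  0.8353  0.4463]
 [ 0.009   0.4686 -0.8834]]
```

View pics/w4.png

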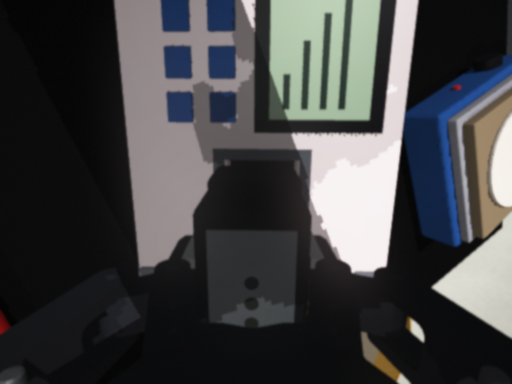

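View pics/s4.png

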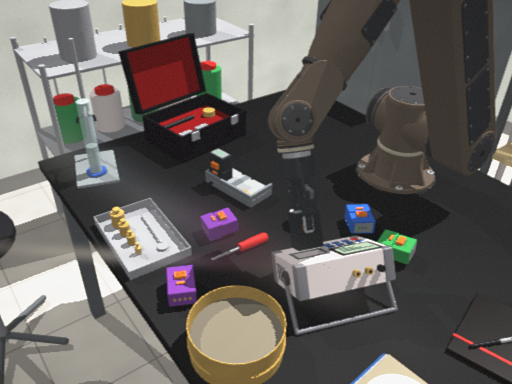

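```bash
cat > kin.py <<'E'
import numpy as np
from scipy.optimize import least_squares
D=[([-1.45361783,.491552358,1.55945921,0,1.09169561],[.13807987,-.60933319,.24172884]),
([.825248139,.486315622,1.32388577,0,1.33182769],[.40150418,.53195353,.33193791]),
([1.2231417,1.15403775,.047392535,.0019,1.9110123],[.2587485,.90874368,.29832776]),
([1.22215751,.89919871,.60601785,.0018,1.60379641],[.23836339,.84996498,.30168554]),
([1.2141,1.2093,.0474,.0058,1.8054],[.2765,.9348,.2468]),
([1.2006,1.2732,.0481,.0126,1.6629],[.3005,.9648,.1874]),
([1.1914,1.23,.0484,.0179,1.6512],[.309,.9646,.2313]),
([1.1794,1.1607,.0483,.0282,1.6113],[.3198,.9659,.3042]),
([1.1717,1.1222,.0483,.0418,1.4858],[.3332,.9859,.3558])]
def fk(p,q):
    a,h,L1,L2,d,lat,o=p
    r=a+L1*np.sin(q[1])+L2*np.sin(q[1]+q[2])+o*np.cos(q[1]+q[2])+d*np.sin(q[1]+q[2]+q[4])
    z=h+L1*np.cos(q[1])+L2*np.cos(q[1]+q[2])-o*np.sin(q[1]+q[2])+d*np.cos(q[1]+q[2]+q[4])
    return r,z
def res(p):
    e=[]
    for q,x in D:
        c,s=np.cos(q[0]),np.sin(q[0]); rr=c*x[0]+s*x[1]; r,z=fk(p,q); e+=[r-rr,z-x[2],(-s*x[0]+c*x[1])-p[5]]
    return e
if __name__=="__main__":
    s=least_squares(res,[0,.3,.45,.45,.25,.066,0]); print(s.x,np.abs(s.fun).max()*1000); print(np.round(1000*s.fun.reshape(-1,3),1))
E
python3 kin.py
```

```text
[-1.09990031e-04  1.96620781e-01  5.86819229e-01  4.11103794e-01
  2.44113772e-01  6.88723568e-02  4.30931602e-02] 7.219774823170017
[[-0.  -0.  -3. ]
 [ 0.   0.  -3. ]
 [-0.   0.1 -2.5]
 [ 0.   0.  -2.5]
 [-0.   0.  -1.6]
 [ 0.  -0.1  0. ]
 [-0.   0.   1.4]
 [ 0.  -0.   4. ]
 [ 0.  -0.1  7.2]]
```

```bash
cat > sim.py <<'E'
from kin import *
p=least_squares(res,[0,.3,.45,.45,.25,.066,0]).x
lo=np.array([-.84,.05,.06]);hi=np.array([2.19,2.79,2.93])
def F(j):
    r,z=fk(p,[0,j[0],j[1],0,j[2]]); return np.array([r,z,np.pi-j.sum()])  # tilt>0: fingers outward
def ik(j,t,w): 
    f=lambda x:(F(x)-t)*np.array([1,1,w]); return least_squares(f,np.clip(j,lo+1e-6,hi-1e-6),bounds=(lo,hi)).x
def call(j,push,w,step=.0417,rows=5):
    t0=F(j)[2]
    for _ in range(rows):
        c=F(j); t=np.array([c[0]+push[0]*step,c[1]+push[1]*step,t0]); j=ik(j,t,w)
    return j
if __name__=="__main__":
    for w in(.2,.4,.6,1.):
        j=np.array([1.1607,.051,1.6113]); a=F(j)
        for _ in range(3): j=call(j,(.95,.31),w)
        print(w,np.degrees(F(j)[2]-a[2])/3,F(j)-a)
    # inner
    for w in(.6,1.):
      for push in[(-1,0),(-.9,.4),(-.9,-.4)]:
        j=ik(np.array([0,2.,.7]),np.array([.55,.25,np.radians(28)]),1); print('start',j,F(j))
        for k in range(8):
            j=call(j,push,w)
            print(k,w,push,j,F(j)[:2],np.degrees(F(j)[2]))
E
python3 sim.py
```

```text
0.2 12.307304714609678 [0.13991525 0.04439269 0.64440897]
0.4 3.609360234488168 [0.04772315 0.00284331 0.18898566]
0.6 1.616720479963199 [ 0.02411569 -0.00618389  0.08465129]
1.0 0.582661231655762 [ 0.01169871 -0.01067429  0.03050807]
start [0.25774873 2.01554753 0.3796042 ] [0.55       0.25       0.48869219]
0 0.6 (-1, 0) [-0.06604516  2.40495812  0.31398751] [0.3415 0.25  ] 27.999999930962257
1 0.6 (-1, 0) [-0.61048702  2.61509739  0.6482901 ] [0.133 0.25 ] 27.99999992890487
2 0.6 (-1, 0) [-0.84        2.73133651  0.77785554] [0.05058365 0.20049422] 27.066560803095737
3 0.6 (-1, 0) [-0.84        2.79        0.74467515] [0.03436872 0.17594845] 25.60648679564922
4 0.6 (-1, 0) [-0.84        2.79        0.77047972] [0.02865366 0.17329958] 24.127993798387624
5 0.6 (-1, 0) [-0.84        2.79        0.79657711] [0.02280619 0.17077154] 22.632723551073536
6 0.6 (-1, 0) [-0.84        2.79        0.82295238] [0.01683147 0.16837248] 21.121532100724032
7 0.6 (-1, 0) [-0.84        2.79        0.84958966] [0.01073531 0.16611037] 19.59532823912125
start [0.25774873 2.01554753 0.3796042 ] [0.55    
[... 3567 characters left out ...]
7127
1 1.0 (-0.9, -0.4) [-0.18792065  2.79        0.06      ] [0.17710318 0.18167856] 27.474088368460876
2 1.0 (-0.9, -0.4) [-0.84        2.79        0.72175076] [0.03938708 0.17842467] 26.91995734036206
3 1.0 (-0.9, -0.4) [-0.84        2.79        0.73176777] [0.03720125 0.17732852] 26.346025021938903
4 1.0 (-0.9, -0.4) [-0.84        2.79        0.74178846] [0.03500375 0.17625392] 25.771882129724965
5 1.0 (-0.9, -0.4) [-0.84        2.79        0.75181181] [0.03279499 0.17520113] 25.197586285543437
6 1.0 (-0.9, -0.4) [-0.84        2.79        0.76183683] [0.03057543 0.17417035] 24.623195171659454
7 1.0 (-0.9, -0.4) [-0.84       2.79       0.7718625] [0.0283455  0.17316181] 24.048766518385285
```

```bash
python3 - <<'E'
from sim import *
for z0 in (.25,.45,.65):
  for ang in (-40,-20,0,20,40,60):
    push=(np.cos(np.radians(ang)),np.sin(np.radians(ang)))
    j=ik(np.array([1.1,.1,2.3]),np.array([.9,z0,np.radians(-28)]),20)
    out=[np.degrees(F(j)[2])]
    for k in range(16):
        j=call(j,push,.6)
        if k%5==0 or k==15: out.append((round(float(np.degrees(F(j)[2])),1),F(j)[:2].round(3)))
    print(z0,ang,out,j)
E
```

```text
0.25 -40 [np.float64(-27.998655116287175), (-27.1, array([0.881, 0.082])), (-20.1, array([ 0.837, -0.415])), (-12.5, array([ 0.774, -0.599])), (-5.4, array([ 0.76 , -0.664]))] [2.17522043 0.05       1.01041736]
0.25 -20 [np.float64(-27.998655116287175), (-26.9, array([0.875, 0.132])), (-19.6, array([ 0.903, -0.191])), (-11.6, array([ 0.909, -0.318])), (-3.7, array([ 0.928, -0.368]))] [1.83483826 0.05       1.32076486]
0.25 0 [np.float64(-27.998655116287175), (-26.8, array([0.864, 0.191])), (-19.8, array([0.911, 0.053])), (-12.2, array([ 0.945, -0.005])), (-4.2, array([ 0.979, -0.031]))] [1.49073693 0.05       1.67368048]
0.25 20 [np.float64(-27.998655116287175), (-26.8, array([0.849, 0.253])), (-20.7, array([0.856, 0.295])), (-14.2, array([0.876, 0.305])), (-7.3, array([0.903, 0.305]))] [1.14785857 0.05       2.07062918]
0.25 40 [np.float64(-27.998655116287175), (-27.0, array([0.829, 0.313])), (-22.2, array([0.743, 0.515])), (-17.6, array([0.711, 0.579])), (-12.9, array([0.711, 0.597]))] [0.81178404 0.05       2.50468   ]
0.25 60 [np.float64(-27.998655116287175), (-27.2, array([0.808
[... 1918 characters left out ...]
ray([0.936, 0.033])), (-6.0, array([ 0.971, -0.016]))] [1.47635871 0.05       1.71949435]
0.65 20 [np.float64(-27.99634872912076), (-27.2, array([0.743, 0.494])), (-22.1, array([0.815, 0.385])), (-16.0, array([0.856, 0.339])), (-9.3, array([0.889, 0.318]))] [1.13498121 0.05       2.1189841 ]
0.65 40 [np.float64(-27.99634872912076), (-27.2, array([0.708, 0.548])), (-23.5, array([0.682, 0.595])), (-19.5, array([0.683, 0.607])), (-15.1, array([0.694, 0.609]))] [0.80006627 0.05       2.55560261]
0.65 60 [np.float64(-27.99634872912076), (-27.4, array([0.67 , 0.598])), (-24.9, array([0.508, 0.764])), (-21.4, array([0.473, 0.793])), (-18.8, array([0.445, 0.814]))] [0.48914328 0.05       2.93      ]
```

```bash
cat > plan.py <<'E'
import numpy as np
from cell import observe
from scipy.spatial.transform import Rotation as Ro
def plan(wps,turn=0,turncalls=0,step=.0405,R=None,pos=None):
    o=observe(); q=o['ee_rot']
    if R is None: R=Ro.from_quat([q[1],q[2],q[3],q[0]]).as_matrix()
    if pos is None: pos=o['tcp_pos']
    # path points resampled at step
    pts=[np.array(pos)]+[np.array(w) for w in wps]; L=np.r_[0,np.cumsum([np.linalg.norm(b-a) for a,b in zip(pts,pts[1:])])]
    n=int(np.ceil(L[-1]/step)); n=max(n,1); n=-(-n//5)*5; s=np.linspace(0,L[-1],n+1)
    P=np.array([np.interp(s,L,[p[i] for p in pts]) for i in range(3)]).T
    for c in range(n//5):
        rows=[]; tt=turn/turncalls if c<turncalls else 0
        for k in range(1,6):
            d=R.T@(P[5*c+k]-P[5*c]); rows.append([round(float(v),4) for v in d]+[round(tt*k/5,2)])
        print(rows, '->',P[5*c+5].round(3)); R=R@Ro.from_euler('z',tt,degrees=True).as_matrix()
    return R
E
python3 - <<'E'
from plan import *
plan([(.56,.12,.27),(.5,-.05,.34),(.4,-.33,.36),(.2,-.52,.36),(-.05,-.62,.36),(-.195,-.76,.36)],60.6,2)
E
```

```text
[[0.0004, -0.0035, -0.0389, 6.06], [0.0007, -0.007, -0.0777, 12.12], [0.0011, -0.0104, -0.1166, 18.18], [0.0016, -0.0298, -0.1487, 24.24], [0.0021, -0.0554, -0.1782, 30.3]] -> [0.539 0.061 0.294]
[[-0.0125, -0.0223, -0.0295, 6.06], [-0.0249, -0.0446, -0.059, 12.12], [-0.0374, -0.0669, -0.0886, 18.18], [-0.0527, -0.0943, -0.1112, 24.24], [-0.0689, -0.1232, -0.1317, 30.3]] -> [ 0.477 -0.115  0.345]
[[-0.0286, -0.0168, -0.0206, 0.0], [-0.0572, -0.0336, -0.0411, 0.0], [-0.0858, -0.0504, -0.0617, 0.0], [-0.1144, -0.0672, -0.0822, 0.0], [-0.143, -0.084, -0.1028, 0.0]] -> [ 0.411 -0.298  0.358]
[[-0.0272, -0.0187, -0.02, 0.0], [-0.0449, -0.0495, -0.0361, 0.0], [-0.0627, -0.0803, -0.0522, 0.0], [-0.0804, -0.1111, -0.0682, 0.0], [-0.0982, -0.1419, -0.0843, 0.0]] -> [ 0.283 -0.441  0.36 ]
[[-0.0178, -0.0308, -0.0161, 0.0], [-0.0355, -0.0616, -0.0322, 0.0], [-0.0524, -0.0928, -0.048, 0.0], [-0.0575, -0.1297, -0.0597, 0.0], [-0.0626, -0.1665, -0.0715, 0.0]] -> [ 0.125 -0.55   0.36 ]
[[-0.0051, -0.0369, -0.0117, 0.0], [-0.0101, -0.0737, -0.0235, 0.0], [-0.0152, -0.1106, -0.0352, 0.0], [-0.0203, -0.1475, -0.047, 0.0], [-0.0275, -0.1833, -0.0594, 0.0]] -> [-0.055 -0.624  0.36 ]
[[-0.018, -0.0306, -0.0162, 0.0], [-0.036, -0.0612, -0.0323, 0.0], [-0.054, -0.0919, -0.0485, 0.0], [-0.072, -0.1225, -0.0647, 0.0], [-0.09, -0.1531, -0.0808, 0.0]] -> [-0.195 -0.76   0.36 ]
```

apply_moves([
  [0.0,-0.0035,-0.039,6.06],
  [0.001,-0.007,-0.078,12.1],
  [0.001,-0.0104,-0.1166,18.2],
  [0.0016,-0.03,-0.149,24.2],
  [0.002,-0.0554,-0.178,30.3],
])

```text
t: 16.65
tcp_pos: [0.5389, 0.0609, 0.2942]
ee_rot: [-0.028, 0.405, 0.882, 0.239]
ft_force: [1.3, -1.1, -3.2]
gripper_width: 0.0396
```

apply_moves([
  [-0.0125,-0.0223,-0.0295,6.06],
  [-0.025,-0.0446,-0.059,12.1],
  [-0.037,-0.067,-0.0886,18.2],
  [-0.0527,-0.0943,-0.111,24.2],
  [-0.069,-0.123,-0.132,30.3],
])

```text
t: 17.07
tcp_pos: [0.4765, -0.1158, 0.3436]
ee_rot: [-0.09, 0.622, 0.745, 0.223]
ft_force: [1.3, -0.4, -2.5]
gripper_width: 0.0394
```

apply_moves([
  [-0.0286,-0.0168,-0.0206,0],
  [-0.057,-0.0336,-0.041,0],
  [-0.0858,-0.05,-0.0617,0],
  [-0.1144,-0.067,-0.082,0],
  [-0.143,-0.084,-0.103,0],
])

```text
t: 17.48
tcp_pos: [0.4109, -0.2995, 0.3561]
ee_rot: [-0.09, 0.621, 0.746, 0.224]
ft_force: [0.6, -0.0, -2.4]
gripper_width: 0.0396
```

```bash
python3 st.py
```

```text
t 17.4833 q [-0.9456  0.3128  1.6125  0.3866  1.5242 -1.2072] tcp [ 0.4109 -0.2995  0.3561] w 0.0395875954082617
tilt 27.896188219731766 az 72.20218932392412 y az 7.617655217669223 F [ 0.5526 -0.0397 -2.4337]
[[-0.2129  0.9665  0.143 ]
 [ 0.8859  0.1293  0.4455]
 [ 0.4121  0.2216 -0.8838]]
```

apply_moves([
  [-0.027,-0.0187,-0.02,0],
  [-0.045,-0.0495,-0.036,0],
  [-0.0627,-0.08,-0.052,0],
  [-0.08,-0.111,-0.068,0],
  [-0.098,-0.142,-0.084,0],
])

```text
t: 17.9
tcp_pos: [0.282, -0.4415, 0.3584]
ee_rot: [-0.09, 0.621, 0.746, 0.224]
ft_force: [0.1, -0.3, -2.6]
gripper_width: 0.0393
```

apply_moves([
  [-0.0178,-0.031,-0.016,0],
  [-0.0355,-0.0616,-0.032,0],
  [-0.052,-0.093,-0.048,0],
  [-0.0575,-0.13,-0.06,0],
  [-0.0626,-0.1665,-0.0715,0],
])

```text
t: 18.32
tcp_pos: [0.1242, -0.5503, 0.3584]
ee_rot: [-0.09, 0.621, 0.746, 0.224]
ft_force: [-1.0, -0.1, -3.6]
gripper_width: 0.0399
```

apply_moves([
  [-0.005,-0.037,-0.012,0],
  [-0.01,-0.074,-0.0235,0],
  [-0.015,-0.111,-0.035,0],
  [-0.02,-0.1475,-0.047,0],
  [-0.0275,-0.183,-0.0594,0],
])

```text
t: 18.73
tcp_pos: [-0.0557, -0.6242, 0.3595]
ee_rot: [-0.09, 0.621, 0.746, 0.224]
ft_force: [-0.2, -0.9, -2.4]
gripper_width: 0.0398
```

apply_moves([
  [-0.018,-0.0306,-0.016,0],
  [-0.036,-0.0612,-0.0323,0],
  [-0.054,-0.092,-0.0485,0],
  [-0.072,-0.1225,-0.0647,0],
  [-0.09,-0.153,-0.081,0],
])

```text
t: 19.15
tcp_pos: [-0.1892, -0.7544, 0.3595]
ee_rot: [-0.09, 0.621, 0.746, 0.224]
ft_force: [-0.9, -2.3, -2.4]
gripper_width: 0.0397
```

```bash
python3 st.py
```

```text
t 19.15 q [-1.899   0.9518  0.4221 -0.0101  2.2549 -2.0856] tcp [-0.1892 -0.7544  0.3595] w 0.03970667390441073
tilt 27.92085858124379 az 72.15086914283587 y az 7.585496597048573 F [-0.9438 -2.2953 -2.3694]
[[-0.2126  0.9665  0.1435]
 [ 0.8859  0.1287  0.4457]
 [ 0.4123  0.2219 -0.8836]]
```

apply_moves([
  [-0.139,-0.075,-0.122,0],
  [-0.279,-0.15,-0.245,0],
  [-0.418,-0.225,-0.367,0],
  [-0.558,-0.3,-0.489,0],
  [-0.697,-0.375,-0.612,0],
])

```text
t: 19.57
tcp_pos: [-0.2071, -0.7955, 0.3386]
ee_rot: [-0.087, 0.622, 0.748, 0.216]
ft_force: [-0.5, 0.7, -1.8]
gripper_width: 0.0393
```

apply_moves([
  [-0.139,-0.075,-0.122,0],
  [-0.279,-0.15,-0.245,0],
  [-0.418,-0.225,-0.367,0],
  [-0.558,-0.3,-0.489,0],
  [-0.697,-0.375,-0.612,0],
])

```text
t: 19.98
tcp_pos: [-0.218, -0.8062, 0.3136]
ee_rot: [-0.082, 0.623, 0.75, 0.207]
ft_force: [0.1, -0.5, -2.5]
gripper_width: 0.0397
```

```bash
python3 st.py
```

```text
t 19.9833 q [-1.9107  1.163   0.0483 -0.0158  2.3785 -2.1028] tcp [-0.218  -0.8062  0.3136] w 0.03970652176027407
tilt 25.688819347747398 az 71.966834854101 y az 8.062587553090307 F [ 0.1293 -0.4588 -2.4769]
[[-0.209   0.9687  0.1342]
 [ 0.9007  0.1372  0.4122]
 [ 0.3809  0.207  -0.9012]]
```

apply_moves([
  [-0.144,-0.077,-0.116,0],
  [-0.287,-0.154,-0.232,0],
  [-0.43,-0.232,-0.348,0],
  [-0.574,-0.309,-0.464,0],
  [-0.717,-0.386,-0.58,0],
])

```text
t: 20.4
tcp_pos: [-0.2281, -0.8169, 0.2853]
ee_rot: [-0.079, 0.625, 0.751, 0.198]
ft_force: [0.7, 0.6, -3.4]
gripper_width: 0.0395
```

apply_moves([
  [-0.146,-0.078,-0.112,0],
  [-0.292,-0.156,-0.224,0],
  [-0.438,-0.234,-0.336,0],
  [-0.584,-0.312,-0.448,0],
  [-0.73,-0.39,-0.56,0],
])

```text
t: 20.82
tcp_pos: [-0.2363, -0.8265, 0.2617]
ee_rot: [-0.074, 0.626, 0.753, 0.189]
ft_force: [-0.2, 1.4, -2.8]
gripper_width: 0.0392
```

apply_moves([
  [-0.148,-0.079,-0.108,0],
  [-0.296,-0.158,-0.216,0],
  [-0.444,-0.237,-0.324,0],
  [-0.592,-0.316,-0.432,0],
  [-0.74,-0.395,-0.54,0],
])

```text
t: 21.23
tcp_pos: [-0.2434, -0.8351, 0.2411]
ee_rot: [-0.07, 0.628, 0.754, 0.179]
ft_force: [0.3, 0.6, -3.8]
gripper_width: 0.0395
```

apply_moves([
  [-0.15,-0.08,-0.104,0],
  [-0.3,-0.16,-0.208,0],
  [-0.45,-0.24,-0.312,0],
  [-0.6,-0.32,-0.416,0],
  [-0.75,-0.4,-0.52,0],
])

```text
t: 21.65
tcp_pos: [-0.2495, -0.843, 0.2233]
ee_rot: [-0.066, 0.629, 0.756, 0.169]
ft_force: [0.6, -0.3, -2.7]
gripper_width: 0.0396
```

```bash
python3 st.py
```

```text
t 21.65 q [-1.9301  1.2494  0.0484 -0.0156  2.209  -2.1194] tcp [-0.2495 -0.843   0.2233] w 0.03955585659364082
tilt 20.94072003377218 az 71.42453151826236 y az 8.817160362338853 F [ 0.582  -0.3186 -2.6959]
[[-0.1997  0.9732  0.1139]
 [ 0.9287  0.151   0.3388]
 [ 0.3125  0.1734 -0.934 ]]
```

apply_moves([
  [-0.148,-0.08,-0.108,0],
  [-0.296,-0.16,-0.216,0],
  [-0.444,-0.24,-0.324,0],
  [-0.592,-0.32,-0.432,0],
  [-0.74,-0.4,-0.54,0],
])

```text
t: 22.07
tcp_pos: [-0.2552, -0.8484, 0.2154]
ee_rot: [-0.061, 0.631, 0.757, 0.159]
ft_force: [0.3, -0.1, -2.8]
gripper_width: 0.0395
```

apply_moves([
  [-0.15,-0.08,-0.104,0],
  [-0.3,-0.16,-0.208,0],
  [-0.45,-0.24,-0.312,0],
  [-0.6,-0.32,-0.416,0],
  [-0.75,-0.4,-0.52,0],
])

```text
t: 22.48
tcp_pos: [-0.2595, -0.854, 0.2083]
ee_rot: [-0.057, 0.632, 0.759, 0.149]
ft_force: [0.2, 0.8, -3.2]
gripper_width: 0.0392
```

apply_moves([
  [-0.152,-0.08,-0.1,0],
  [-0.304,-0.16,-0.2,0],
  [-0.456,-0.24,-0.3,0],
  [-0.608,-0.32,-0.4,0],
  [-0.76,-0.4,-0.5,0],
])

```text
t: 22.9
tcp_pos: [-0.2626, -0.8599, 0.2025]
ee_rot: [-0.052, 0.633, 0.76, 0.138]
ft_force: [0.9, -0.5, -2.5]
gripper_width: 0.0393
```

apply_moves([
  [-0.154,-0.08,-0.096,0],
  [-0.308,-0.16,-0.192,0],
  [-0.462,-0.24,-0.288,0],
  [-0.616,-0.32,-0.384,0],
  [-0.77,-0.4,-0.48,0],
])

```text
t: 23.32
tcp_pos: [-0.2647, -0.8659, 0.1976]
ee_rot: [-0.048, 0.634, 0.761, 0.127]
ft_force: [-1.0, -0.1, -2.4]
gripper_width: 0.0392
```

```bash
python3 st.py
```

```text
t 23.3167 q [-1.938   1.2686  0.0484 -0.01    2.0965 -2.1236] tcp [-0.2647 -0.8659  0.1976] w 0.039159034508752875
tilt 15.589933797583877 az 70.80355270504009 y az 9.503268486033065 F [-1.0359 -0.0833 -2.3563]
[[-0.1913  0.9775  0.0884]
 [ 0.9533  0.1636  0.2538]
 [ 0.2336  0.1328 -0.9632]]
```

apply_moves([
  [-0.157,-0.089,-0.086,0],
  [-0.314,-0.178,-0.172,0],
  [-0.47,-0.267,-0.258,0],
  [-0.628,-0.356,-0.344,0],
  [-0.784,-0.446,-0.43,0],
])

```text
t: 23.73
tcp_pos: [-0.2728, -0.8716, 0.1872]
ee_rot: [-0.043, 0.635, 0.762, 0.116]
ft_force: [0.0, -0.1, -3.1]
gripper_width: 0.0394
```

apply_moves([
  [-0.158,-0.09,-0.082,0],
  [-0.316,-0.18,-0.164,0],
  [-0.474,-0.27,-0.246,0],
  [-0.632,-0.36,-0.328,0],
  [-0.79,-0.45,-0.41,0],
])

```text
t: 24.15
tcp_pos: [-0.2798, -0.8772, 0.1791]
ee_rot: [-0.038, 0.636, 0.764, 0.104]
ft_force: [0.4, -0.0, -3.3]
gripper_width: 0.0397
```

apply_moves([
  [-0.16,-0.09,-0.077,0],
  [-0.32,-0.18,-0.154,0],
  [-0.48,-0.27,-0.231,0],
  [-0.64,-0.36,-0.308,0],
  [-0.8,-0.45,-0.385,0],
])

```text
t: 24.57
tcp_pos: [-0.2853, -0.8832, 0.1718]
ee_rot: [-0.034, 0.637, 0.765, 0.093]
ft_force: [0.2, -0.3, -3.0]
gripper_width: 0.0399
```

apply_moves([
  [-0.162,-0.091,-0.072,0],
  [-0.324,-0.182,-0.144,0],
  [-0.486,-0.273,-0.216,0],
  [-0.648,-0.364,-0.288,0],
  [-0.81,-0.455,-0.36,0],
])

```text
t: 24.98
tcp_pos: [-0.2902, -0.8893, 0.1651]
ee_rot: [-0.029, 0.638, 0.765, 0.081]
ft_force: [-0.5, 0.7, -2.3]
gripper_width: 0.0398
```

```bash
python3 st.py
```

```text
t 24.9833 q [-1.9552  1.2965  0.0484 -0.0063  1.969  -2.1386] tcp [-0.2902 -0.8893  0.1651] w 0.0398038482445554
tilt 9.876204814578005 az 69.92404538856758 y az 10.02197308132345 F [-0.4802  0.6608 -2.3209]
[[-0.1848  0.981   0.0589]
 [ 0.9716  0.1734  0.1611]
 [ 0.1478  0.087  -0.9852]]
```

apply_moves([
  [-0.16,-0.094,-0.072,0],
  [-0.32,-0.188,-0.144,0],
  [-0.48,-0.282,-0.216,0],
  [-0.64,-0.376,-0.288,0],
  [-0.8,-0.47,-0.36,0],
])

```text
t: 25.4
tcp_pos: [-0.2974, -0.8935, 0.1638]
ee_rot: [-0.024, 0.638, 0.766, 0.069]
ft_force: [0.2, 0.4, -2.3]
gripper_width: 0.0394
```

apply_moves([
  [-0.161,-0.094,-0.069,0],
  [-0.322,-0.188,-0.138,0],
  [-0.483,-0.282,-0.207,0],
  [-0.644,-0.376,-0.276,0],
  [-0.805,-0.47,-0.345,0],
])

```text
t: 25.82
tcp_pos: [-0.3031, -0.898, 0.164]
ee_rot: [-0.02, 0.639, 0.767, 0.057]
ft_force: [-0.4, 0.6, -2.7]
gripper_width: 0.0396
```

apply_moves([
  [-0.162,-0.094,-0.065,0],
  [-0.324,-0.188,-0.13,0],
  [-0.486,-0.282,-0.195,0],
  [-0.648,-0.376,-0.26,0],
  [-0.81,-0.47,-0.325,0],
])

```text
t: 26.23
tcp_pos: [-0.3079, -0.9027, 0.1651]
ee_rot: [-0.015, 0.64, 0.767, 0.045]
ft_force: [-0.1, -0.5, -2.2]
gripper_width: 0.0394
```

apply_moves([
  [-0.163,-0.094,-0.061,0],
  [-0.326,-0.188,-0.122,0],
  [-0.489,-0.282,-0.183,0],
  [-0.652,-0.376,-0.244,0],
  [-0.815,-0.47,-0.305,0],
])

```text
t: 26.65
tcp_pos: [-0.3118, -0.9076, 0.1669]
ee_rot: [-0.01, 0.64, 0.768, 0.032]
ft_force: [0.8, -0.3, -2.7]
gripper_width: 0.0394
```

apply_moves([
  [-0.164,-0.094,-0.056,0],
  [-0.328,-0.188,-0.112,0],
  [-0.492,-0.282,-0.168,0],
  [-0.656,-0.376,-0.224,0],
  [-0.82,-0.47,-0.28,0],
])

```text
t: 27.07
tcp_pos: [-0.315, -0.9129, 0.1685]
ee_rot: [-0.006, 0.64, 0.768, 0.02]
ft_force: [-1.2, 0.3, -2.5]
gripper_width: 0.0397
```

```bash
python3 st.py; python3 -c "
from h import *
snap('wrist','w5')"
```

```text
t 27.0667 q [-1.9716  1.2895  0.0485  0.0009  1.8452 -2.1525] tcp [-0.315  -0.9129  0.1685] w 0.039671014234184884
tilt 2.384833928599841 az 65.88128045800629 y az 10.355407701084342 F [-1.1855  0.3255 -2.5165]
[[-0.1804  0.9834  0.017 ]
 [ 0.983   0.1797  0.038 ]
 [ 0.0343  0.0236 -0.9991]]
```

View pics/w5.png

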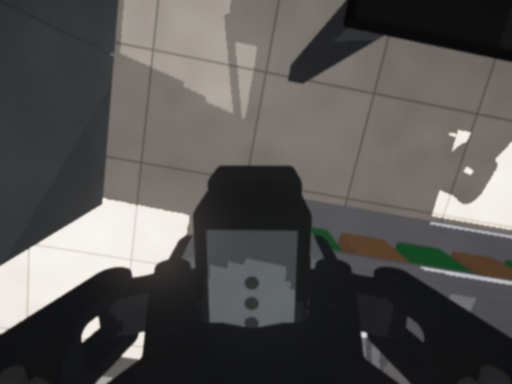

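The pack is still held squarely. Its top plate is visible at (252,275). I'll measure the pack's pose in the tool frame.

```bash
cat > pk.py <<'E'
import sys
from h import *
from cell import observe
from scipy.spatial.transform import Rotation as Ro
np.set_printoptions(precision=4,suppress=True)
s=load(f"pics/{sys.argv[1]}.npz"); W=cloud(s); o=observe(); q=o['ee_rot'];R=Ro.from_quat([q[1],q[2],q[3],q[0]]).as_matrix()
T=(W-o['tcp_pos'])@R
m=np.zeros(T.shape[:2],bool); m[235:318,212:293]=1
Q=T[m&np.isfinite(T[...,2])]
for _ in range(6):
    A=np.c_[Q[:,:2],np.ones(len(Q))];c,*_=np.linalg.lstsq(A,Q[:,2],rcond=None);r=Q[:,2]-A@c;Q=Q[abs(r)<max(.001,2*r.std())]
print('plane',c,np.degrees(np.arctan(c[:2])),r.std(),len(Q))
t=np.isfinite(T[...,2])&(abs(T[...,2]-(c[2]+c[0]*T[...,0]+c[1]*T[...,1]))<.002)&(abs(T[...,0])<.05)&(abs(T[...,1])<.03)
print(cv2.minAreaRect((T[t][:,:2]*1000).astype(np.float32)),np.percentile(T[t][:,1],[1,99]),np.percentile(T[t][:,0],[1,99]))
n=np.array([c[0],c[1],-1]);n/=np.linalg.norm(n); nw=R@n; print('pack z world',nw,np.degrees(np.arccos(nw[2])))
E
python3 pk.py w5; python3 pk.py w3
```

```text
plane [ 0.01   -0.0241 -0.0389] [ 0.5745 -1.3831] 0.0004640685343425931 6207
((9.726387023925781, 0.05623817443847656), (44.08746337890625, 59.78195571899414), 0.02436574175953865) [-0.0252  0.0257] [-0.0104  0.0308]
pack z world [-0.0426 -0.0325  0.9986] 3.0702620747624296
plane [-0.4452 -0.2469  0.7504] [-23.9974 -13.8663] 0.00048601948488975657 5946Traceback (most recent call last):
  File "pk.py", line 14, in <module>
    print(cv2.minAreaRect((T[t][:,:2]*1000).astype(np.float32)),np.percentile(T[t][:,1],[1,99]),np.percentile(T[t][:,0],[1,99]))
                                                                ~~~~~~~~~~~~~^^^^^^^^^^^^^^^^^^
    return _quantile_unchecked(
        a, q, axis, out, overwrite_input, method, keepdims, weights)
    return _ureduce(a,
                    func=_quantile_ureduce_func,
    ...<5 lines>...
                    overwrite_input=overwrite_input,
                    method=method)
    r = func(a, **kwargs)
    result = _quantile(arr,
                       quantiles=q,
    ...<2 lines>...
                       out=out,
                       weights=wgt)
    slices_having_nans = np.isnan(arr[-1, ...])
                                  ~~~^^^^^^^^^
IndexError: index -1 is out of bounds for axis 0 with size 0
```

apply_moves([
  [-0.16,-0.11,-0.05,0],
  [-0.32,-0.22,-0.1,0],
  [-0.48,-0.33,-0.15,0],
  [-0.64,-0.44,-0.2,0],
  [-0.8,-0.55,-0.25,0],
])

```text
t: 27.53
tcp_pos: [-0.3312, -0.914, 0.1683]
ee_rot: [-0.001, 0.64, 0.768, 0.008]
ft_force: [0.3, -0.1, -2.3]
gripper_width: 0.0395
```

```bash
python3 - <<'E'
from h import *
np.set_printoptions(precision=4,suppress=True)
# charger refine from top0: deck/wall
s=load("pics/top0.npz"); W=cloud(s); p=s['p'].astype(int)
m=np.zeros(p.shape[:2],bool); m[190:265,290:410]=1
q=m&(W[...,2]>.036)&(W[...,2]<.048); P=W[q]
for a in (10.0,10.5,11.0):
    t=np.radians(a);x=np.array([np.cos(t),np.sin(t)]);y=np.array([-x[1],x[0]])
    u=P[:,:2]@x;v=P[:,:2]@y
    print(a,'x',np.percentile(u,[0,1,50,99,100]),'y',np.percentile(v,[0,1,99,100]))
    # back wall band
    b=u>np.percentile(u,99)-.02; cc=np.polyfit(v[b],u[b],1); print('  slope deg',np.degrees(cc[0]))
q=m&(W[...,2]>.09)&(W[...,2]<.13);P=W[q];print('spare top',cv2.minAreaRect((P[:,:2]*1000).astype(np.float32)),np.median(P[:,2]),'med',np.median(P,0))
s=load("pics/scene0.npz"); W=cloud(s)
q=(W[...,0]>.38)&(W[...,0]<.6)&(W[...,1]>-.36)&(W[...,1]<-.1)&(W[...,2]>.036)&(W[...,2]<.048);P=W[q];print(len(P),cv2.minAreaRect((P[:,:2]*1000).astype(np.float32)))
E
python3 st.py; python3 - <<'E'
from plan import *
plan([(-.2,-.75,.3),(-.05,-.62,.32),(.2,-.5,.32),(.38,-.28,.28),(.49,-.185,.2)],0,0)
E
```

```text
10.0 x [0.3914 0.3932 0.4801 0.4879 0.4885] y [-0.4068 -0.4057 -0.2066 -0.2064]
  slope deg -1.1733747914083692
10.5 x [0.3894 0.3909 0.4776 0.4851 0.4853] y [-0.4106 -0.4093 -0.2106 -0.2102]
  slope deg -0.8196527525060923
11.0 x [0.3859 0.3882 0.4749 0.4828 0.4833] y [-0.4143 -0.4131 -0.2144 -0.2138]
  slope deg -0.36939601208997597
spare top ((511.61651611328125, -281.3631286621094), (44.65770721435547, 64.80755615234375), 10.234854698181152) 0.10904762238993483 med [ 0.5135 -0.2786  0.109 ]
291 ((510.4197692871094, -202.92332458496094), (92.9859619140625, 217.65887451171875), 31.230972290039062)
t 27.5333 q [-1.9868  1.2895  0.0485  0.0021  1.8186 -2.1671] tcp [-0.3312 -0.914   0.1683] w 0.039470838005943906
tilt 0.8700355603037375 az 58.51004369351439 y az 10.353272550782114 F [ 0.3046 -0.116  -2.2601]
[[-0.1798  0.9837  0.0079]
 [ 0.9836  0.1797  0.0129]
 [ 0.0113  0.0101 -0.9999]]
[[0.022, 0.0253, -0.0204, 0.0], [0.0441, 0.0506, -0.0407, 0.0], [0.0661, 0.0759, -0.0611, 0.0], [0.0882, 0.1013, -0.0814, 0.0], [0.1102, 0.1266, -0.1018, 0.0]] -> [-0.227 -0.784  0.273]
[[0.022, 0.02
[... 195 characters left out ...]
4, 0.0], [0.034, 0.0699, -0.0044, 0.0], [0.0444, 0.1077, -0.0039, 0.0], [0.0547, 0.1456, -0.0034, 0.0], [0.0651, 0.1835, -0.0029, 0.0]] -> [ 0.077 -0.559  0.32 ]
[[0.0103, 0.0379, 0.0005, 0.0], [0.0207, 0.0757, 0.001, 0.0], [0.031, 0.1136, 0.0015, 0.0], [0.0493, 0.147, 0.005, 0.0], [0.0744, 0.1766, 0.011, 0.0]] -> [ 0.238 -0.454  0.312]
[[0.0251, 0.0296, 0.0061, 0.0], [0.0502, 0.0591, 0.0121, 0.0], [0.0753, 0.0887, 0.0182, 0.0], [0.1004, 0.1183, 0.0242, 0.0], [0.1255, 0.1478, 0.0303, 0.0]] -> [ 0.361 -0.303  0.284]
[[0.0233, 0.0295, 0.0091, 0.0], [0.0405, 0.059, 0.0285, 0.0], [0.0578, 0.0884, 0.0479, 0.0], [0.075, 0.1179, 0.0674, 0.0], [0.0922, 0.1473, 0.0868, 0.0]] -> [ 0.49  -0.185  0.2  ]
```

apply_moves([
  [0.022,0.025,-0.02,0],
  [0.044,0.0506,-0.041,0],
  [0.066,0.076,-0.061,0],
  [0.088,0.101,-0.081,0],
  [0.11,0.1266,-0.102,0],
])

```text
t: 27.95
tcp_pos: [-0.2465, -0.8081, 0.2528]
ee_rot: [-0.001, 0.64, 0.768, 0.008]
ft_force: [0.1, -2.4, -2.1]
gripper_width: 0.0392
```

apply_moves([
  [0.022,0.025,-0.02,0],
  [0.0426,0.056,-0.029,0],
  [0.0625,0.09,-0.0325,0],
  [0.0824,0.1237,-0.036,0],
  [0.102,0.157,-0.039,0],
])

```text
t: 28.37
tcp_pos: [-0.1103, -0.6804, 0.2954]
ee_rot: [-0.001, 0.64, 0.768, 0.007]
ft_force: [-0.3, -0.6, -2.0]
gripper_width: 0.0392
```

apply_moves([
  [0.02,0.034,-0.0034,0],
  [0.034,0.07,-0.0044,0],
  [0.0444,0.1077,-0.004,0],
  [0.0547,0.1456,-0.0034,0],
  [0.065,0.1835,-0.003,0],
])

```text
t: 28.78
tcp_pos: [0.0586, -0.584, 0.3007]
ee_rot: [-0.001, 0.64, 0.768, 0.007]
ft_force: [1.2, -1.4, -2.2]
gripper_width: 0.0394
```

apply_moves([
  [0.0103,0.038,0.0005,0],
  [0.0207,0.0757,0.001,0],
  [0.031,0.1136,0.0015,0],
  [0.049,0.147,0.005,0],
  [0.0744,0.1766,0.011,0],
])

```text
t: 29.2
tcp_pos: [0.2195, -0.4797, 0.2923]
ee_rot: [0.0, 0.64, 0.768, 0.007]
ft_force: [0.8, 0.0, -3.2]
gripper_width: 0.0391
```

apply_moves([
  [0.025,0.0296,0.006,0],
  [0.05,0.059,0.012,0],
  [0.075,0.0887,0.018,0],
  [0.1,0.118,0.024,0],
  [0.1255,0.148,0.03,0],
])

```text
t: 29.62
tcp_pos: [0.3417, -0.3282, 0.2649]
ee_rot: [-0.0, 0.64, 0.768, 0.007]
ft_force: [1.4, -1.0, -3.1]
gripper_width: 0.0395
```

```bash
python3 st.py; python3 - <<'E'
from plan import *
plan([(.44,-.205,.25),(.4833,-.1804,.16)],0,0)
E
```

```text
t 29.6167 q [-0.912   0.2502  1.8847  0.0165  1.0105 -1.1015] tcp [ 0.3417 -0.3282  0.2649] w 0.039462479706874776
tilt 0.8299810228666892 az 52.79301277942243 y az 10.347811667841691 F [ 1.3718 -0.9821 -3.0657]
[[-0.1797  0.9837  0.0088]
 [ 0.9837  0.1796  0.0115]
 [ 0.0098  0.0107 -0.9999]]
[[0.017, 0.0196, 0.0028, 0.0], [0.0341, 0.0392, 0.0057, 0.0], [0.0511, 0.0587, 0.0085, 0.0], [0.0682, 0.0783, 0.0113, 0.0], [0.0852, 0.0979, 0.0142, 0.0]] -> [ 0.423 -0.227  0.253]
[[0.017, 0.0196, 0.0028, 0.0], [0.0218, 0.0318, 0.0246, 0.0], [0.0257, 0.0434, 0.0476, 0.0], [0.0297, 0.0551, 0.0706, 0.0], [0.0336, 0.0668, 0.0937, 0.0]] -> [ 0.483 -0.18   0.16 ]
```

apply_moves([
  [0.017,0.0196,0.003,0],
  [0.034,0.039,0.006,0],
  [0.051,0.0587,0.0085,0],
  [0.068,0.078,0.011,0],
  [0.085,0.098,0.014,0],
])

```text
t: 30.03
tcp_pos: [0.4228, -0.2272, 0.2529]
ee_rot: [-0.0, 0.64, 0.768, 0.007]
ft_force: [0.5, -0.6, -2.3]
gripper_width: 0.0393
```

apply_moves([
  [0.017,0.0196,0.003,0],
  [0.022,0.032,0.025,0],
  [0.0257,0.0434,0.0476,0],
  [0.03,0.055,0.07,0],
  [0.0336,0.067,0.0937,0],
])

```text
t: 30.45
tcp_pos: [0.4835, -0.1815, 0.1596]
ee_rot: [-0.0, 0.64, 0.768, 0.008]
ft_force: [0.5, 1.0, -1.3]
gripper_width: 0.0397
```

```bash
python3 st.py; python3 -c "
from h import *
snap('wrist','w6');snap('scene','s6');snap('top','t6')
im=cv2.imread('pics/s6.png');cv2.imwrite('pics/s6c.png',cv2.resize(im[120:230,180:320],None,fx=5,fy=5,interpolation=cv2.INTER_CUBIC))"; python3 pk.py w6
```

```text
t 30.45 q [-0.4943  0.4452  1.9166  0.0212  0.7771 -0.6907] tcp [ 0.4835 -0.1815  0.1596] w 0.039741468005670626
tilt 0.867857142454013 az 51.09152761166526 y az 10.386176002360495 F [ 0.5099  1.0086 -1.3479]
[[-0.1804  0.9836  0.0095]
 [ 0.9835  0.1803  0.0118]
 [ 0.0099  0.0115 -0.9999]]
plane [ 0.0129 -0.0275 -0.0395] [ 0.7408 -1.5771] 0.0004512446587894376 6232
((9.588687896728516, 0.03260993957519531), (59.90785217285156, 44.4188117980957), 89.42794036865234) [-0.0248  0.0258] [-0.0105  0.0306]
pack z world [-0.0352 -0.006   0.9994] 2.048736713809828
```

View pics/w6.png

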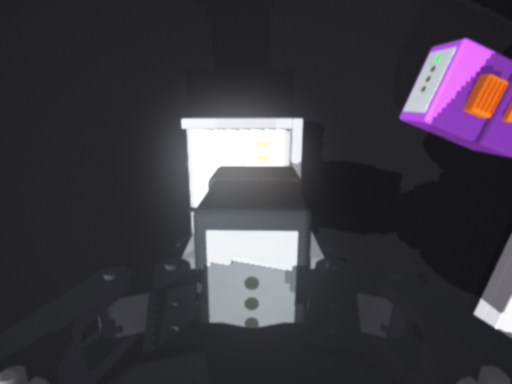

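View pics/s6c.png

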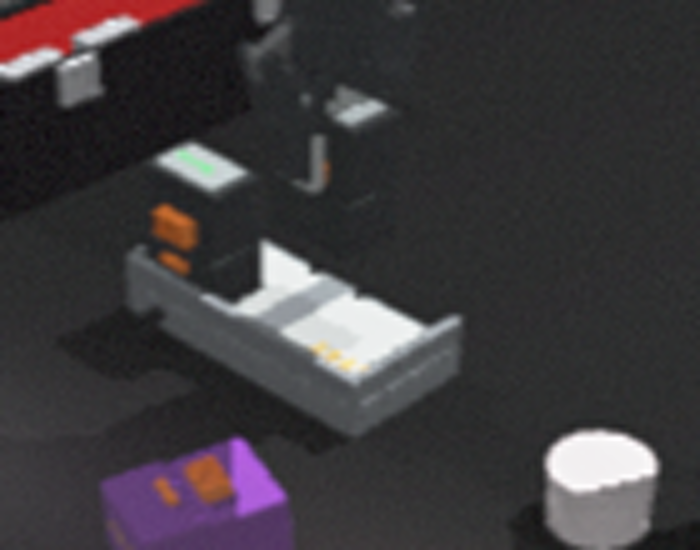

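The pack hangs upright over the free place. In the wrist view the end wall is at row ~123 and the back wall at column ~297. I'll measure both walls relative to the pack.

```bash
python3 - <<'E'
from h import *
from cell import observe
from scipy.spatial.transform import Rotation as Ro
np.set_printoptions(precision=4,suppress=True)
s=load("pics/w6.npz"); W=cloud(s); o=observe(); q=o['ee_rot'];R=Ro.from_quat([q[1],q[2],q[3],q[0]]).as_matrix()
T=(W-o['tcp_pos'])@R
m=np.zeros(T.shape[:2],bool); m[110:215,175:310]=1
deck=m&(W[...,2]<.03)&(W[...,2]>.018); wall=m&(W[...,2]>.036)&(W[...,2]<.05)
print('deck z',np.median(W[deck][:,2]),deck.sum(),'wall z',np.median(W[wall][:,2]),wall.sum())
P=T[wall][:,:2]; 
end=P[(P[:,1]<.03)&(P[:,1]>-.04)]; bk=P[(P[:,0]<np.percentile(P[:,0],97)-.02)&(P[:,1]>.0)]
print('end wall x',np.percentile(end[:,0],[1,5,50,95,99]), 'back wall y',np.percentile(bk[:,1],[1,5,50,95,99]) if len(bk) else None)
# end wall outer edge line per y
import numpy as np
xs=[];ys=[]
for y in np.arange(-.04,.05,.004):
    a=P[(abs(P[:,1]-y)<.002)]; 
    if len(a)>3: xs.append(np.percentile(a[:,0],98)); ys.append(y)
print('end outer edge',np.round(xs,4),'slope deg',np.degrees(np.polyfit(ys,xs,1)))
D=T[deck][:,:2]; print('deck x max',np.percentile(D[:,0],[98,99.5]),'y',np.percentile(D[:,1],[.5,99.5]))
print(len(bk), 'y max wall',np.percentile(P[:,1],[.5,99.5]))
E
```

```text
deck z 0.02573903737075464 4640 wall z 0.043395383192833904 1682
end wall x [0.0472 0.0472 0.0507 0.0542 0.0542] back wall y [0.0333 0.0334 0.0375 0.0409 0.0413]
end outer edge [0.0542 0.0542 0.0542 0.0542 0.0542 0.0542 0.0542 0.0542 0.0542 0.0542
 0.0542 0.0542 0.0542 0.0541 0.0542 0.0542 0.0542 0.0542 0.0541 0.0535
 0.0534] slope deg [-0.2729  3.0995]
deck x max [0.0541 0.0542] y [-0.0545  0.0333]
290 y max wall [-0.0536  0.0411]
```

apply_moves([
  [0,0,0.025,0],
  [0,0,0.05,0],
  [0,0,0.068,0],
  [0,0,0.078,0],
  [0,0,0.083,0],
])

```text
t: 31.02
tcp_pos: [0.4833, -0.1813, 0.0769]
ee_rot: [-0.001, 0.64, 0.768, 0.007]
ft_force: [0.2, 0.2, -2.3]
gripper_width: 0.0396
```

apply_moves([
  [0,0,0.001,0],
  [0,0,0.002,0],
  [0,0,0.003,0],
  [0,0,0.004,0],
  [0,0,0.005,0],
])

```text
t: 31.43
tcp_pos: [0.4845, -0.1811, 0.0734]
ee_rot: [0.001, 0.64, 0.768, 0.008]
ft_force: [3.8, 5.0, 19.9]
gripper_width: 0.0395
```

apply_moves([
  [0,0,-0.0015,0],
  [0.003,0.002,-0.0018,0],
  [0.006,0.004,-0.0018,0],
  [0.009,0.0055,-0.0018,0],
  [0.012,0.007,-0.0018,0],
])

```text
t: 31.85
tcp_pos: [0.4882, -0.1673, 0.0737]
ee_rot: [-0.001, 0.64, 0.768, 0.007]
ft_force: [-0.6, -1.2, -3.0]
gripper_width: 0.0393
```

```bash
python3 st.py
```

```text
t 31.85 q [-0.4652  0.5842  1.9821  0.0274  0.5743 -0.6694] tcp [ 0.4882 -0.1673  0.0737] w 0.03930375007588374
tilt 0.8541901003963277 az 58.92896880521317 y az 10.381689129986043 F [-0.5638 -1.2149 -2.9731]
[[-0.1803  0.9836  0.0077]
 [ 0.9835  0.1802  0.0128]
 [ 0.0112  0.0099 -0.9999]]
```

apply_moves([
  [0,0.001,0.0005,0],
  [0,0.002,0.0005,0],
  [0,0.003,0.0005,0],
  [0,0.004,0.0005,0],
  [0,0.004,0.0005,0],
])

```text
t: 32.27
tcp_pos: [0.4901, -0.1667, 0.0733]
ee_rot: [-0.003, 0.64, 0.768, 0.006]
ft_force: [-12.6, -3.1, 9.6]
gripper_width: 0.0394
```

```bash
python3 st.py; python3 -c "
from h import *
s=snap('top','t7');snap('wrist','w7')
im=cv2.imread('pics/w7.png');cv2.imwrite('pics/w7c.png',cv2.resize(im[100:340,170:320],None,fx=2.5,fy=2.5,interpolation=cv2.INTER_CUBIC))"
```

```text
t 32.2667 q [-0.462   0.5874  1.9757  0.0251  0.5823 -0.6651] tcp [ 0.4901 -0.1667  0.0733] w 0.039415145007250504
tilt 0.8158665981388624 az 77.96154977353947 y az 10.433897390937805 F [-12.5505  -3.0935   9.5623]
[[-0.1812  0.9834  0.003 ]
 [ 0.9834  0.1811  0.0139]
 [ 0.0132  0.0054 -0.9999]]
```

View pics/w7c.png

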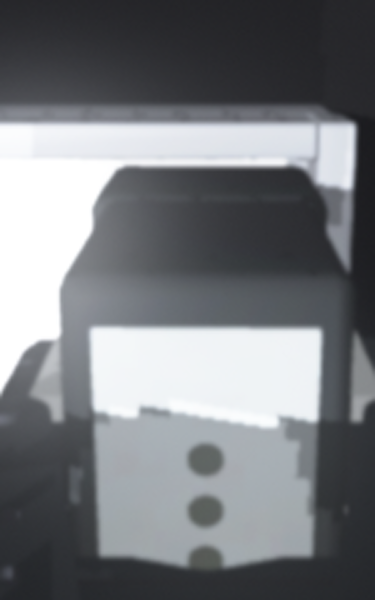

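apply_moves([
  [0.001,-0.0012,0,0],
  [0.0025,-0.0012,0,0],
  [0.004,-0.0012,0,0],
  [0.0055,-0.0012,0,0],
  [0.006,-0.0012,0,0],
])

```text
t: 32.78
tcp_pos: [0.4894, -0.1628, 0.0736]
ee_rot: [-0.001, 0.64, 0.769, 0.006]
ft_force: [-9.3, -19.6, 3.1]
gripper_width: 0.0394
```

```bash
python3 st.py
```

```text
t 32.7833 q [-0.4554  0.5841  1.9832  0.0235  0.5726 -0.6574] tcp [ 0.4894 -0.1628  0.0736] w 0.039379831956244137
tilt 0.7368671811560491 az 55.51349884607815 y az 10.440505212294315 F [ -9.3109 -19.552    3.0979]
[[-0.1813  0.9834  0.0073]
 [ 0.9834  0.1812  0.0106]
 [ 0.0091  0.0091 -0.9999]]
```

apply_moves([
  [-0.001,-0.0005,0.0005,0],
  [-0.0015,-0.001,0.0008,0],
  [-0.0015,-0.001,0.0008,0],
  [-0.0015,-0.001,0.0008,0],
  [-0.0015,-0.001,0.0008,0],
])

```text
t: 33.2
tcp_pos: [0.4893, -0.1632, 0.0734]
ee_rot: [-0.001, 0.64, 0.768, 0.007]
ft_force: [-3.0, -2.0, 12.6]
gripper_width: 0.0393
```

apply_moves([
  [0,0,0,0],
  [0,0,0,0],
  [0,0,0,0],
  [0,0,0,0],
  [0,0,0,0],
], hand=0.0854)

```text
t: 33.62
tcp_pos: [0.4892, -0.1629, 0.0725]
ee_rot: [-0.001, 0.64, 0.768, 0.007]
ft_force: [0.0, -0.4, 0.3]
gripper_width: 0.0855
```

```bash
python3 st.py; python3 -c "
from h import *
s=snap('wrist','w8');snap('scene','s8')
im=cv2.imread('pics/s8.png');cv2.imwrite('pics/s8c.png',cv2.resize(im[120:230,180:320],None,fx=5,fy=5,interpolation=cv2.INTER_CUBIC))"
```

```text
t 33.6167 q [-0.4567  0.5859  1.9842  0.0276  0.5703 -0.661 ] tcp [ 0.4892 -0.1629  0.0725] w 0.0854717983640026
tilt 0.8572456752887844 az 58.10119827108832 y az 10.372943550921976 F [ 0.0039 -0.4351  0.3374]
[[-0.1802  0.9836  0.0079]
 [ 0.9836  0.18    0.0127]
 [ 0.0111  0.0101 -0.9999]]
```

View pics/w8.png

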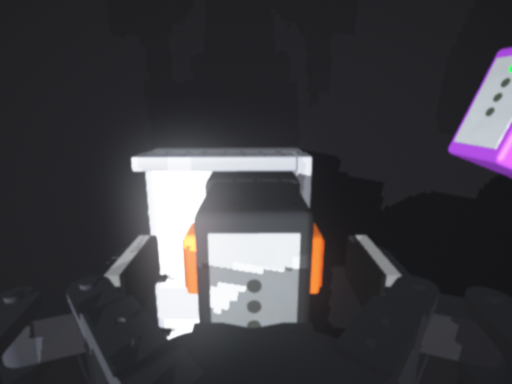

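View pics/s8c.png

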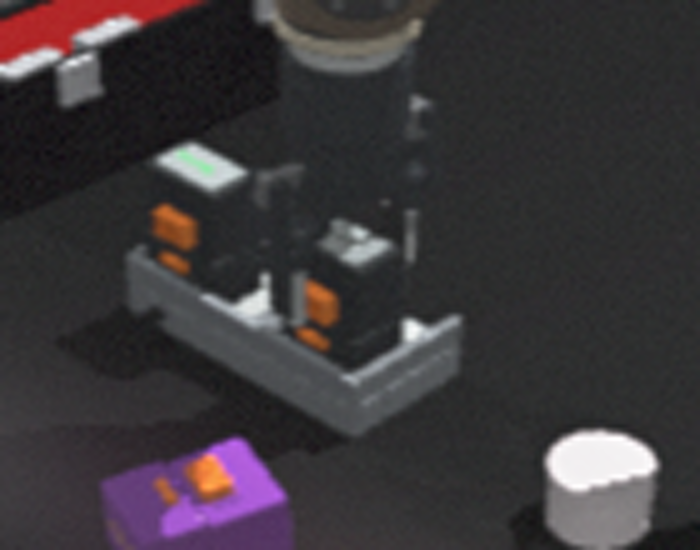

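The pack has been let go and its buttons have sprung out, at (190,258) and (317,258) in the wrist view. It stands in the corner. I'll retract straight up and check.

apply_moves([
  [0,0,-0.015,0],
  [0,0,-0.04,0],
  [0,0,-0.075,0],
  [0,0,-0.11,0],
  [0,0,-0.14,0],
])

```text
t: 34.13
tcp_pos: [0.488, -0.1647, 0.2146]
ee_rot: [-0.001, 0.64, 0.768, 0.007]
ft_force: [0.7, 0.0, 0.5]
gripper_width: 0.0849
```

apply_moves([
  [-0.035,-0.005,-0.015,0],
  [-0.07,-0.01,-0.03,0],
  [-0.1,-0.015,-0.045,0],
  [-0.1,-0.015,-0.045,0],
  [-0.1,-0.015,-0.045,0],
])

```text
t: 34.55
tcp_pos: [0.4907, -0.2676, 0.2566]
ee_rot: [-0.001, 0.641, 0.767, 0.007]
ft_force: [-0.4, 1.4, -0.2]
gripper_width: 0.0853
```

```bash
cat > fin.py <<'E'
import sys
from h import *
np.set_printoptions(precision=4,suppress=True)
n=sys.argv[1]; snap('wrist','w'+n); snap('top','t'+n); snap('scene','s'+n)
for nm in('w','t'):
    s=load(f'pics/{nm}{n}.npz'); W=cloud(s)
    b=(W[...,0]>.40)&(W[...,0]<.58)&(W[...,1]>-.36)&(W[...,1]<-.09)
    # pack tops
    tp=b&(W[...,2]>.095)&(W[...,2]<.125)
    P=W[tp]
    for lab,sel in(('pack',P[:,1]>-.22),('spare',P[:,1]<-.24)):
        Q=P[sel]
        if len(Q)<30: print(nm,lab,len(Q)); continue
        z=np.median(Q[:,2]); Q=Q[abs(Q[:,2]-z)<.006]
        A=np.c_[Q[:,:2]-Q[:,:2].mean(0),np.ones(len(Q))];c=np.linalg.lstsq(A,Q[:,2],rcond=None)[0]
        print(nm,lab,len(Q),'z',z,'tilt deg',np.degrees(c[:2]),cv2.minAreaRect((Q[:,:2]*1000).astype(np.float32)))
    wl=b&(W[...,2]>.036)&(W[...,2]<.05); print(nm,'wall',wl.sum(),np.median(W[wl][:,2]),cv2.minAreaRect((W[wl][:,:2]*1000).astype(np.float32)))
E
python3 st.py; python3 fin.py 9
```

```text
t 34.55 q [-0.624   0.3817  1.7058  0.0172  1.0542 -0.8114] tcp [ 0.4907 -0.2676  0.2566] w 0.0853214787693623
tilt 0.8562125428658941 az 54.239240639948335 y az 10.247412876568015 F [-0.3508  1.3854 -0.1563]
[[-0.178   0.984   0.0087]
 [ 0.984   0.1779  0.0121]
 [ 0.0104  0.0108 -0.9999]]
w pack 3760 z 0.11177520370892569 tilt deg [-0.0564  0.0032] ((490.240966796875, -163.99240112304688), (39.480674743652344, 63.62282943725586), 10.115172386169434)
w spare 2721 z 0.111971576572857 tilt deg [-0.0015 -0.4653] ((512.6112060546875, -281.105224609375), (40.11474609375, 63.04169845581055), 10.557764053344727)
w wall 1424 0.04326601989207371 ((485.4111022949219, -225.87615966796875), (95.5541000366211, 200.23788452148438), 10.490500450134277)
t pack 535 z 0.10897739094981274 tilt deg [ 0.5734 -0.41  ] ((491.32635498046875, -163.52011108398438), (39.98921203613281, 63.98176956176758), 10.406916618347168)
t spare 405 z 0.10917588843648496 tilt deg [-0.6035 -1.6538] ((512.9374389648438, -276.4773254394531), (40.06328201293945, 54.79312515258789), 9.85015869140625)
t wall 380 0.04063806999640346 ((486.4672546386719, -224.4417724609375), (95.63995361328125, 198.4918670654297), 10.443294525146484)
```

View pics/w9.png

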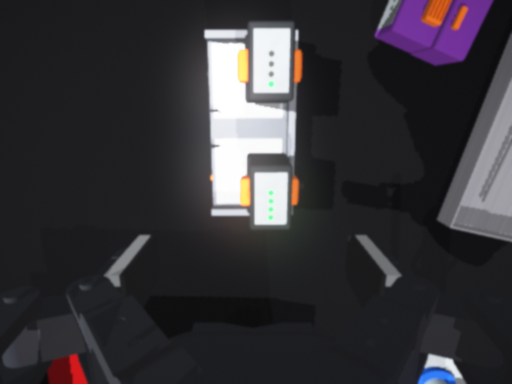

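View pics/t9.png

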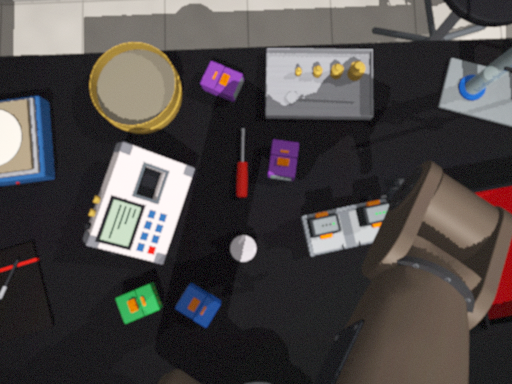

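```bash
python3 -c "
from cell import *
print(observe()['t'],hand_in())"
```

```text
the job is handed in; nothing more can be done
34.7 None
```

The pack is out of the meter and standing in the charger's free corner, buttons up and released. I handed the job in at 34.7 s of the 54 s allowed; no verdict is shown.

**Tilting the tool:** the moves cannot tilt the tool, but the bay slopes at 30°. I pushed against the arm's reach limit, where the controller gives up a little tilt on each call. That tilted the gripper about 28° for the pinch and brought it back to about 1° for placing.

**Pinch and draw:** the jaws closed to 39–40 mm, with both buttons flush. The pack came straight out and stayed in the grip. The fingertips pressed lightly on the meter's face, about 11 N.

**Placing:** set-down force was about 20 N. I pushed the pack to the back wall with about 13 N and to the end wall with about 20 N, then eased off, opened and backed away.

**Last checks:**

| Check | Measured | Wanted |
|---|---|---|
| Pack x in charger | 15.9–16.3 mm | 14.8–19.2 mm |
| Pack y in charger | 59.0–60.0 mm | 57.8–62.2 mm |
| Squareness to charger | within 0.4° | within 2° |
| Pack tilt | under 1° | within 2° |

- **Other objects:** the pack's buttons are sprung out. The spare, tin and screwdriver look unmoved, and the robot is clear of everything.
- **Position accuracy:** the cameras differ by about 1 mm, and the pack may stand about 1 mm off the back wall. Both are within tolerance.

**Doubts:** at the reach limit joint 3 read 0.047–0.048 rad, against a stated minimum of 0.05. I can't tell whether that counts as passing the joint's range. In the last check the top camera's view of the spare was partly blocked by the arm, so I relied on the wrist camera for it.

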